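# Put three engine parts back in their own trays

## Task

On the engine bench the piston, the timing sprocket and the bearing cap have been left in one another's trays. Move each to the middle of its own tray, standing the same way up as now: the piston in the round tray, the sprocket in the square tray, and the bearing cap lengthwise in the oblong tray; the bare rubber pad is free for parking a part on the way. Set the parts down rather than dropping them, and do not knock over the glass jar.

Things in the scene. Friction and masses are not known exactly. Their poses are not given: they have to be found in the camera images.
- piston: Aluminium piston, a plain upright cylinder 54 mm in diameter and 48 mm tall, three dark rings near its top; about 0.2 kg. Origin: centre of its underside; z up. Any yaw is good. It starts standing in the oblong tray. Grip it across the diameter, 30 to 40 mm above its underside.
- sprocket: Steel timing sprocket lying flat: toothed disc 86 mm in diameter and 10 mm thick, with a round hub 34 mm in diameter standing up from its middle, hub top 50 mm above the underside; about 0.3 kg. Origin: centre of its underside; z up. Any yaw is good. It starts in the round tray. Grip it by the hub, 36 mm above the underside.
- bearing_cap: Dark iron main bearing cap, a bridge-shaped block 96 mm long (its x), 28 mm wide (its y), 42 mm tall, standing on its two feet with an open arch (44 mm wide, 22 mm high) between; a bolt head 16 mm across and 7 mm high near each end of the top, 35 mm from the middle; about 0.4 kg. Origin: centre of its underside; z up. It starts in the square tray. Grip it at the middle across the 28 mm width, 30 to 35 mm above the underside.
- round_tray: Round steel tray, fixed, 130 mm outside diameter, rim 8 mm high and 3 mm thick, floor 3 mm thick; dark disc marks the middle. The piston's place. Origin: centre of its underside, at bench height; z up.
- square_tray: Square steel tray, fixed, 116 x 116 mm outside, rim 8 mm high and 3 mm thick, floor 3 mm thick; dark square marks the middle. The sprocket's place. Origin: centre of its underside, at bench height; z up.
- oblong_tray: Oblong steel tray, fixed, 150 mm (its x) by 90 mm (its y) outside, rim 8 mm high and 3 mm thick, floor 3 mm thick; dark strip marks the middle. The bearing cap's place, the cap's length along the tray's length, either way round. Origin: centre of its underside, at bench height; z up.
- spare_pad: Bare black rubber pad, fixed, 120 x 120 x 4 mm, no rim, empty: the free spot. Origin: centre of its underside, at bench height; z up.
- jar: Closed glass jar standing loose on the bench, 58 mm in diameter, 100 mm tall, about 0.3 kg; not to be knocked over. Origin: centre of its underside; z up. The other clutter close to the trays (a socket, wrench, screwdriver) is lower than 55 mm; the oil filter farther out is 89 mm tall.
Not all that is in view belongs to the job. Leave any purple look-alike of the oblong_tray alone.

How it is judged:
By the outcome, as a careful person would: the job done as asked, in the order asked, and still so for the second after the job is handed in, with the robot touching nothing.
It also fails if it takes over 112 s, if anything falls off the work surface, if the arm or the gripper's body presses on something with over 40 N, if the wrist force passes 120 N, or if a joint passes its speed limit or range.

## Robot

A 7-joint arm with a two-finger parallel gripper is mounted at the origin on the work surface. World frame = base frame: x ahead of the robot, y to its left, z up, the work surface at z = 0. Lengths are in mm, angles in rad, forces in N, time in s.
With the tool pointing down it reaches from about 425 to 875 mm from the base axis. Payload 9.9 kg.
Tool frame: the origin (TCP) lies at the very end of the fingers, on their centre line; the grasp point (between the pads) lies 19 mm behind it; z points along the fingers, y is the line along which they close (so a half turn about z gives the same grasp; the last joint's range is limited). The gripper opens to 85 mm and grips with 20 to 120 N. Pads are 22 mm wide; open, the fingers measure 114 mm over their backs; the gripper's body (76 mm by 85 mm) begins 54 mm behind the grasp point. The pads swing forward as they close: fully open they stand 13 mm farther back than shut.
Start: joints at [-1.233, 0.576, 0.025, 1.437, -0.015, 1.129, -0.057], TCP at [276.341, 615.845, 231.289] pointing down, gripper open.
Joint ranges: [-2.76, 2.76], [-0.34, 2.15], [-1.52, 1.57], [0.19, 2.46], [-1.09, 4.23], [0.17, 1.99], [-2.82, 2.82]. Speed limits (rad/s): [2.22, 2.22, 3.01, 3.01, 3.14, 3.14, 3.14].

## Interface

Orientations are given as a unit quaternion [x, y, z, w].
In Python, from workcell import bot gives the robot as it stands.
- The arm moves only by the tool servo_tool, never from a script. Its argument "rows" is a list of rows, each an object of numbers: "tx", "ty", "tz": the shift along the tool's x, y, z in cm; "ax", "ay", "az": the turn, a rotation vector about the tool's x, y, z in rad; "claw": the closure in counts, from 0 (fully open) to 255 (shut). In form: [{"tx": .., "ty": .., "tz": .., "ax": .., "ay": .., "az": .., "claw": ..}, ...]. A call has exactly 8 rows; each row shifts and turns the commanded pose from where the row before left it, along the tool's axes as they then stand; what a row does not reach is not made up. A row lasts 1/10 s, in which the tool goes at most 50 mm and 8.59 degrees, less where a joint would pass 70% of its speed; a pose out of reach is approached as far as the arm can. A call is refused whole if a number of a shift passes 5 or a number of a turn 0.15, either way. A call with a gripper value outside its range is refused whole. The fingers move at their own pace and stop on an object; the grip force is fixed at half the most. Time passes only in rows, so rows that do not move let the fingers close, or fill a call up. It gives the time, the measured TCP pose, the force, the opening and the grip force at its end, in the units of the state.
- bot.observe(): the state, without advancing time (a new reading comes with each control period).
- bot.snapshot(name): name is "scene" or "side" or "wrist"; returns a dict with "color" (400x640x3 uint8, blue, green, red), "fx", "fy", "cx", "cy" (pixels), "world_to_cam" (4x4, takes a point from world to camera coordinates). Camera axes: x right, y down, z forward; pixel columns grow to the right and rows downward; lengths in mm; the calibration is good to about 2 mm. A picture is of the moment at which its call begins. There is no depth.
- bot.hand_in(): hands the job in; it is judged then, once.
The state is a dict: "time": time; "qpos": joint angles; "joint_vel": joint speeds; "joint_torque": joint torques, N m; "ee_pos": TCP position; "eef_rot": TCP orientation; "contact_force": force on the tool from outside, world axes, zero at the start; "wrist_torque": the same for the moment, N m; "finger_gap": finger opening in mm; "grip_force": force on a finger pad.
Only numpy, scipy, OpenCV 4.12 (cv2) and the standard library are available. Lean on these libraries where they do the work, as an engineer would, in place of code of your own. Each camera call takes 0.05 s, during which the arm holds its last target. There are 200 camera calls.

## Working session

There is one attempt and no reset: what is moved stays moved. The work goes in short steps, Python scripts to look and compute and a tool call to move; the robot and the scene stay as the last step left them, time stands still between calls to the robot, and variables do not carry over. Pictures are saved under pics/ and viewed, at most 16 in all, crops included, and the job is handed in when it is done.

Besides the shell and the picture viewer there is one more tool, called as a command line: name --argument value ..., lists and objects as JSON in quotes. servo_tool: Moves the arm, as the interface text tells. Its arguments: {"type":"object","properties":{"rows":{"type":"array","items":{"type":"object","properties":{"tx":{"type":"number"},"ty":{"type":"number"},"tz":{"type":"number"},"ax":{"type":"number"},"ay":{"type":"number"},"az":{"type":"number"},"claw":{"type":"number"}}}}},"required":["rows"]}

```bash
mkdir -p pics; ls
python3 - <<'E'
from workcell import bot
import cv2,numpy as np,pickle
d={}
for n in ("scene","side","wrist"):
    s=bot.snapshot(n); d[n]=s; cv2.imwrite(f"pics/{n}0.png",s["color"])
    print(n,s["fx"],s["cx"],s["cy"],np.round(s["world_to_cam"],3).tolist())
pickle.dump(d,open("s0.pkl","wb"))
o=bot.observe();print({k:np.round(v,3).tolist() for k,v in o.items()})
E
```

```text
pics
scene 488.82544323168656 323.06444299381826 199.24245274653052 [[0.724, 0.689, 0.006, -299.869], [0.592, -0.617, -0.519, -234.864], [-0.354, 0.38, -0.855, 1506.304], [0.0, 0.0, 0.0, 1.0]]
side 428.05334406193373 324.52791910795185 190.33337896778085 [[0.848, -0.53, 0.008, -360.75], [-0.264, -0.435, -0.861, 155.557], [0.46, 0.728, -0.508, 772.344], [0.0, 0.0, 0.0, 1.0]]
wrist 341.22629428636105 319.69373110606693 195.0031608378648 [[0.408, 0.913, -0.001, -673.629], [0.876, -0.392, 0.281, -36.32], [0.255, -0.116, -0.96, 378.643], [0.0, 0.0, 0.0, 1.0]]
{'time': 0.15, 'qpos': [-1.233, 0.576, 0.025, 1.438, -0.015, 1.129, -0.056], 'joint_vel': [0.002, -0.002, 0.001, -0.002, 0.0, -0.001, 0.0], 'joint_torque': [0.004, -76.626, 2.253, -28.618, 0.016, 0.01, -0.0], 'ee_pos': [276.223, 615.537, 230.647], 'eef_rot': [0.209, 0.978, -0.001, -0.0], 'contact_force': [0.151, 0.228, 0.318], 'wrist_torque': [-0.049, 0.022, 0.01], 'grip_force': 0.0, 'finger_gap': 85.641}
```

View pics/scene0.png

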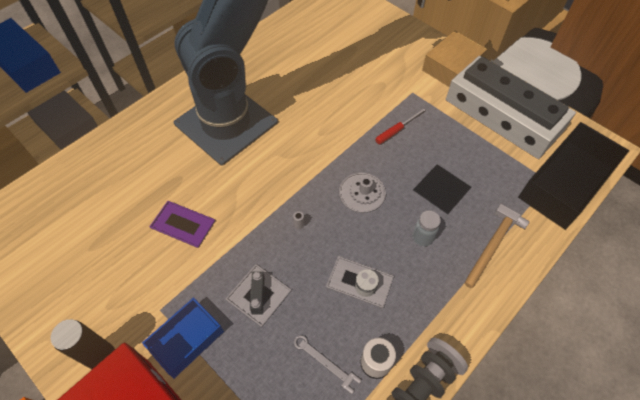

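View pics/side0.png

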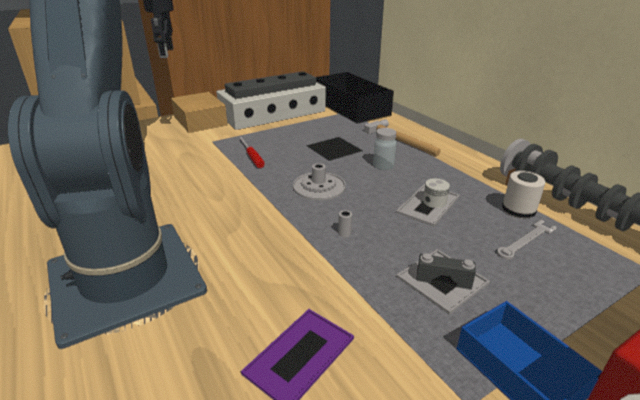

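The scene view shows the round tray with the sprocket (362,190), the oblong tray with the piston (360,281), the square tray with the cap (258,294), the pad (442,188), the jar (429,227), and the socket (298,218). There are two oblong trays: the purple one at (183,223) on bare wood, empty, and the steel one at (360,281) holding the piston. The steel one fits the description. I'll confirm that in an enlarged crop and get rough positions.

```bash
cat > h.py <<'E'
import numpy as np,cv2,pickle
from workcell import bot
def ray(s,uv,z):
    "world points on plane z for pixels uv"
    uv=np.atleast_2d(np.array(uv,float)); M=s["world_to_cam"];R=M[:3,:3];c=-R.T@M[:3,3]
    d=np.c_[(uv[:,0]-s["cx"])/s["fx"],(uv[:,1]-s["cy"])/s["fy"],np.ones(len(uv))]@R
    return (c+d*((z-c[2])/d[:,2])[:,None])[:,:2]
def px(s,P):
    M=s["world_to_cam"];p=np.atleast_2d(P)@M[:3,:3].T+M[:3,3]
    return np.c_[p[:,0]/p[:,2]*s["fx"]+s["cx"],p[:,1]/p[:,2]*s["fy"]+s["cy"]]
def snap(n,f):
    s=bot.snapshot(n);cv2.imwrite("pics/"+f+".png",s["color"]);pickle.dump(s,open(f+".pkl","wb"));return s
E
python3 - <<'E'
from h import *
d=pickle.load(open("s0.pkl","rb"));a=d["scene"];b=d["side"]
for n,p,q,z in [("round",(362,191),(319,186),5),("oblong",(360,281),(428,205),5),("square",(258,294),(443,279),5),("pad",(442,188),(334,148),4),("jartop",(430,217),(385,133),100),("piston top",(368,274),(437,184),51),("hub top",(366,181),(319,167),53),("captop",(258,275),(446,260),50),("socket",(299,214),(346,213),35)]:
    print(n,ray(a,p,z).round(),ray(b,q,z).round())
im=a["color"][160:330,220:480];cv2.imwrite("pics/crop0.png",cv2.resize(im,None,fx=3,fy=3,interpolation=cv2.INTER_CUBIC))
E
```

```text
round [[468. 102.]] [[466.  90.]]
oblong [[ 642. -104.]] [[ 633. -114.]]
square [[ 481. -305.]] [[ 482. -310.]]
pad [[625. 267.]] [[619. 257.]]
jartop [[676. 112.]] [[666.  93.]]
piston top [[654. -93.]] [[ 657. -109.]]
hub top [[472. 108.]] [[470.  97.]]
captop [[ 461. -281.]] [[ 479. -310.]]
socket [[406. -85.]] [[428. -80.]]
```

View pics/crop0.png

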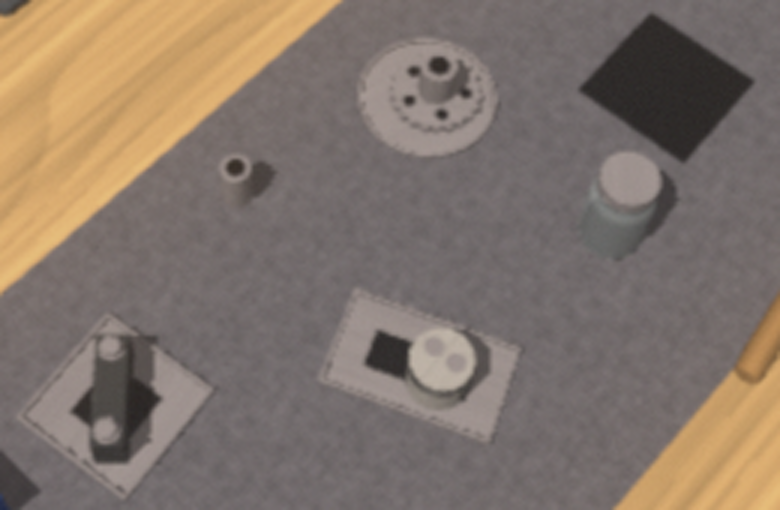

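The crop confirms the steel oblong tray (crop 420,365) holding the piston, with the purple one well away from it. Next I'm moving the wrist camera over the work for a sharper measurement.

servo_tool --rows '[{"tx": -2.9,"ty": -2.9,"tz": -0.9},{"tx": -2.9,"ty": -2.9,"tz": -0.9},{"tx": -2.9,"ty": -2.9,"tz": -0.9},{"tx": -2.9,"ty": -2.9,"tz": -0.9},{"tx": -2.9,"ty": -2.9,"tz": -0.9},{"tx": -2.9,"ty": -2.9,"tz": -0.9},{"tx": -2.9,"ty": -2.9,"tz": -0.9},{"tx": -2.9,"ty": -2.9,"tz": -0.9}]'

```text
schema error: expected keys tx, ty, tz, ax, ay, az, claw
```

servo_tool --rows '[{"tx": -2.9,"ty": -2.9,"tz": -0.9},{"tx": -2.9,"ty": -2.9,"tz": -0.9},{"tx": -2.9,"ty": -2.9,"tz": -0.9},{"tx": -2.9,"ty": -2.9,"tz": -0.9},{"tx": -2.9,"ty": -2.9,"tz": -0.9},{"tx": -2.9,"ty": -2.9,"tz": -0.9},{"tx": -2.9,"ty": -2.9,"tz": -0.9},{"tx": 0,"ty": 0,"tz": 0}]'

```text
schema error: expected keys tx, ty, tz, ax, ay, az, claw
```

Run:
```python
from h import *
s=snap("wrist","w1");o=bot.observe()
print(np.round(o["ee_pos"]),np.round(o["eef_rot"],3),np.round(o["qpos"],2))
cv2.imwrite("pics/w1b.png",cv2.resize(s["color"],(800,500),interpolation=cv2.INTER_CUBIC))
```

```text
[276. 616. 231.] [ 0.209  0.978 -0.    -0.   ] [-1.23  0.58  0.02  1.44 -0.02  1.13 -0.06]
```

View pics/w1b.png

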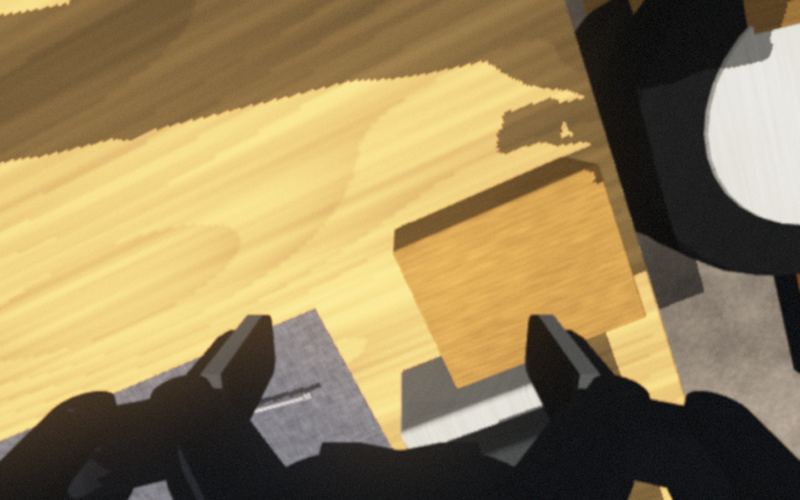

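The move was refused because every key is required. The wrist picture shows only wood and boxes, with the fingers filling the lower part of the frame from row 250 of 400, so I'm aiming the view using the upper part.

servo_tool --rows '[{"tx": -2.9,"ty": -2.13,"tz": -0.7,"ax": 0,"ay": 0,"az": 0,"claw": 0},{"tx": -2.9,"ty": -2.13,"tz": -0.7,"ax": 0,"ay": 0,"az": 0,"claw": 0},{"tx": -2.9,"ty": -2.13,"tz": -0.7,"ax": 0,"ay": 0,"az": 0,"claw": 0},{"tx": -2.9,"ty": -2.13,"tz": -0.7,"ax": 0,"ay": 0,"az": 0,"claw": 0},{"tx": -2.9,"ty": -2.13,"tz": -0.7,"ax": 0,"ay": 0,"az": 0,"claw": 0},{"tx": -2.9,"ty": -2.13,"tz": -0.7,"ax": 0,"ay": 0,"az": 0,"claw": 0},{"tx": -2.9,"ty": -2.13,"tz": -0.7,"ax": 0,"ay": 0,"az": 0,"claw": 0},{"tx": -2.9,"ty": -2.13,"tz": -0.7,"ax": 0,"ay": 0,"az": 0,"claw": 0}]'

```text
time: 1.0
ee_pos: [418.8, 364.0, 287.6]
eef_rot: [0.209, 0.978, -0.0, -0.0]
contact_force: [0.9, 1.0, -0.0]
finger_gap: 85.5
grip_force: 0.0
```

servo_tool --rows '[{"tx": -2.9,"ty": -2.13,"tz": -0.7,"ax": 0,"ay": 0,"az": 0,"claw": 0},{"tx": -2.9,"ty": -2.13,"tz": -0.7,"ax": 0,"ay": 0,"az": 0,"claw": 0},{"tx": -2.9,"ty": -2.13,"tz": -0.7,"ax": 0,"ay": 0,"az": 0,"claw": 0},{"tx": -2.9,"ty": -2.13,"tz": -0.7,"ax": 0,"ay": 0,"az": 0,"claw": 0},{"tx": -2.9,"ty": -2.13,"tz": -0.7,"ax": 0,"ay": 0,"az": 0,"claw": 0},{"tx": -2.9,"ty": -2.13,"tz": -0.7,"ax": 0,"ay": 0,"az": 0,"claw": 0},{"tx": 0,"ty": 0,"tz": 0,"ax": 0,"ay": 0,"az": 0,"claw": 0},{"tx": 0,"ty": 0,"tz": 0,"ax": 0,"ay": 0,"az": 0,"claw": 0}]'

```text
time: 1.8
ee_pos: [524.8, 177.0, 329.2]
eef_rot: [0.21, 0.978, 0.0, -0.0]
contact_force: [-0.2, 0.9, -0.1]
finger_gap: 85.7
grip_force: 0.0
```

Run:
```python
from h import *
s=snap("wrist","w2");o=bot.observe()
print(np.round(o["ee_pos"]),np.round(o["eef_rot"],3),np.round(o["qpos"],2))
```

```text
[524. 178. 329.] [ 0.209  0.978  0.    -0.   ] [-0.51  0.32  0.14  1.6  -0.05  1.22  0.79]
```

servo_tool --rows '[{"tx": -1.8,"ty": -2.13,"tz": -0.7,"ax": 0,"ay": 0,"az": 0,"claw": 0},{"tx": -2.9,"ty": -2.13,"tz": -0.7,"ax": 0,"ay": 0,"az": 0,"claw": 0},{"tx": -2.9,"ty": -2.13,"tz": -0.7,"ax": 0,"ay": 0,"az": 0,"claw": 0},{"tx": -2.9,"ty": -2.13,"tz": -0.7,"ax": 0,"ay": 0,"az": 0,"claw": 0},{"tx": -2.9,"ty": -2.13,"tz": -0.7,"ax": 0,"ay": 0,"az": 0,"claw": 0},{"tx": -2.9,"ty": -2.13,"tz": -0.7,"ax": 0,"ay": 0,"az": 0,"claw": 0},{"tx": -2.9,"ty": -2.13,"tz": -0.7,"ax": 0,"ay": 0,"az": 0,"claw": 0},{"tx": -2.9,"ty": -2.13,"tz": -0.7,"ax": 0,"ay": 0,"az": 0,"claw": 0}]'

```text
time: 2.65
ee_pos: [657.1, -67.3, 385.2]
eef_rot: [0.208, 0.978, 0.0, -0.0]
contact_force: [0.5, -0.4, 0.0]
finger_gap: 85.0
grip_force: 0.0
```

servo_tool --rows '[{"tx": 0,"ty": 0,"tz": 0,"ax": 0,"ay": 0,"az": 0,"claw": 0},{"tx": 0,"ty": 0,"tz": 0,"ax": 0,"ay": 0,"az": 0,"claw": 0},{"tx": 0,"ty": 0,"tz": 0,"ax": 0,"ay": 0,"az": 0,"claw": 0},{"tx": 0,"ty": 0,"tz": 0,"ax": 0,"ay": 0,"az": 0,"claw": 0},{"tx": 0,"ty": 0,"tz": 0,"ax": 0,"ay": 0,"az": 0,"claw": 0},{"tx": 0,"ty": 0,"tz": 0,"ax": 0,"ay": 0,"az": 0,"claw": 0},{"tx": 0,"ty": 0,"tz": 0,"ax": 0,"ay": 0,"az": 0,"claw": 0},{"tx": 0,"ty": 0,"tz": 0,"ax": 0,"ay": 0,"az": 0,"claw": 0}]'

```text
time: 3.45
ee_pos: [656.5, -68.3, 385.4]
eef_rot: [0.209, 0.978, 0.0, 0.0]
contact_force: [-0.3, -0.0, -0.7]
finger_gap: 85.7
grip_force: 0.0
```

Run:
```python
from h import *
s=snap("wrist","w3");o=bot.observe()
print(np.round(o["ee_pos"]),np.round(o["eef_rot"],3),np.round(o["qpos"],2))
w2=pickle.load(open("w2.pkl","rb"))
im=np.vstack([cv2.resize(x["color"][:240],(800,300),interpolation=cv2.INTER_CUBIC) for x in (w2,s)])
cv2.imwrite("pics/w23.png",im)
```

```text
[657. -68. 385.] [ 0.209  0.978 -0.     0.   ] [-0.09  0.48  0.22  1.21 -0.1   1.46  1.27]
```

View pics/w23.png

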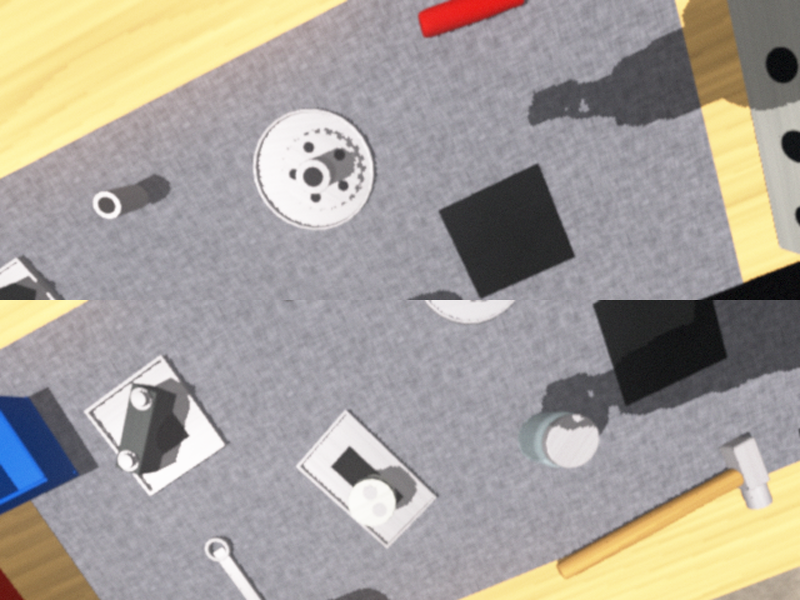

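Upper half (w2): round tray with the sprocket at (314,169) and its hub top at (312,177), pad at (507,230), socket at (107,205). Lower half (w3): square tray at (156,425) with the cap's bolt heads at (142,398) and (128,460), oblong tray at (367,478) with the piston top at (372,503), jar top at (572,440). Now I'll measure from masks.

```bash
cat > meas.py <<'E'
from h import *
def blob(s,box,lo,hi=256,k=5):
    "hull pixels of the biggest grey-range blob within box (u0,v0,u1,v1)"
    g=cv2.cvtColor(s["color"],cv2.COLOR_BGR2GRAY);m=np.zeros_like(g);u0,v0,u1,v1=box
    m[v0:v1,u0:u1]=cv2.inRange(g,lo,hi-1)[v0:v1,u0:u1]
    m=cv2.morphologyEx(m,cv2.MORPH_OPEN,np.ones((3,3)));m=cv2.morphologyEx(m,cv2.MORPH_CLOSE,np.ones((k,k)))
    c=max(cv2.findContours(m,0,cv2.CHAIN_APPROX_NONE)[0],key=cv2.contourArea)
    return cv2.convexHull(c)[:,0,:]
def rect(P):
    r=cv2.minAreaRect(P.astype(np.float32));b=cv2.boxPoints(r)
    e=b[1]-b[0],b[2]-b[1];l=max(e,key=np.linalg.norm)
    return np.round(r[0],1),np.round(r[1],1),round(float(np.arctan2(l[1],l[0])),3)
def circ(P):
    c,r=cv2.minEnclosingCircle(P.astype(np.float32));(e,ax,_)=cv2.fitEllipse(P.astype(np.float32));return np.round(c,1),round(2*r,1),np.round(e,1),np.round(ax,1)
E
python3 - <<'E'
from meas import *
a=pickle.load(open("w2.pkl","rb"));b=pickle.load(open("w3.pkl","rb"))
for s in (a,b):
  g=cv2.cvtColor(s["color"],cv2.COLOR_BGR2GRAY); print(np.percentile(g[:235],[5,25,50,75,95]))
T=205
for t in (190,205,220):
  print(t,"round",*circ(ray(a,blob(a,(190,75,315,195),t),8)))
  print("square",*rect(ray(b,blob(b,(60,35,190,165),t),8)))
  print("oblong",*rect(ray(b,blob(b,(230,80,358,205),t),8)))
  print("jartop",*circ(ray(b,blob(b,(425,80,490,140),t),100)))
print("pad",*rect(ray(a,blob(a,(340,120,470,245),0,70),4)))
# hub top & piston top & bolt heads: print pixel centres via circles
for s,n,box,z,r in [(a,"hub",(235,125,265,158),53,(8,16)),(b,"piston",(270,135,325,190),51,(15,24)),(b,"bolts",(85,60,130,140),52,(5,12))]:
  u0,v0,u1,v1=box;g=cv2.cvtColor(s["color"],cv2.COLOR_BGR2GRAY)[v0:v1,u0:u1];g=cv2.resize(g,None,fx=4,fy=4,interpolation=cv2.INTER_CUBIC)
  c=cv2.HoughCircles(g,cv2.HOUGH_GRADIENT,1,60,param1=120,param2=15,minRadius=r[0]*4,maxRadius=r[1]*4)
  if c is not None:
    for q in c[0][:4]:
      p=[q[0]/4+u0,q[1]/4+v0];print(n,np.round(p,1),q[2]/4,ray(s,p,z).round(1))
cr=[(a,225,115),(b,260,125),(b,75,50)]
cv2.imwrite("pics/c2.png",np.hstack([cv2.resize(s["color"][v:v+80,u:u+60],(260,346),interpolation=cv2.INTER_NEAREST) for s,u,v in cr]))
E
```

```text
[ 49. 152. 161. 172. 236.]
[ 52. 154. 163. 170. 235.]
190 round [469.5  97.9] 130.2 [469.4  98. ] [129.2 129.8]
square [ 448.1 -311.4] [ 50.9 117.5] -1.43
oblong [ 641.  -106.7] [151.9  91. ] 0.391
jartop [680.7 102.5] 56.2 [680.3 102.8] [45.2 55.7]
205 round [468.9  98.2] 129.5 [468.8 100.7] [123.6 126.6]
square [ 510.4 -303.3] [ 60.9 117.7] -1.429
oblong [ 640.6 -106.5] [150.3  89.6] 0.383
jartop [677.9 105.6] 50.3 [679.1 105. ] [46.2 50. ]
220 round [469.1 102.6] 124.9 [469.4 102. ] [121.2 123. ]
square [ 510.1 -302.6] [ 59.3 115.5] -1.437
oblong [ 640.4 -106.5] [141.8  88.8] 0.377
jartop [678.1 105.4] 48.6 [678.5 105.1] [45.2 48.6]
pad [622.2 266.3] [117.3 117.4] -1.535
hub [250.1 141.9] 14.025 [[473.7 106.1]]
piston [297.1 162.1] 19.075 [[ 660.2 -105.6]]
bolts [103.4 127.6] 9.275 [[ 508.1 -327.8]]
bolts [113.9  78.4] 9.425 [[ 459.9 -278.6]]
bolts [93.9 83.9] 8.45 [[ 454.9 -306.7]]
```

View pics/c2.png

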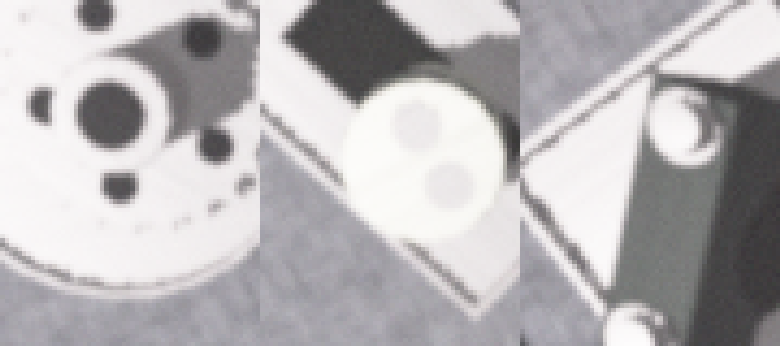

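```bash
cat > go.py <<'E'
from h import *
from scipy.spatial.transform import Rotation as R
import sys
def plan(*pts):
    "cm steps in tool axes from the present pose through world points (mm)"
    o=bot.observe();p=np.array(o["ee_pos"]);r=R.from_quat(o["eef_rot"]);y=r.apply([0,1,0])
    print("at",p.round(1),"tool-y yaw",round(float(np.arctan2(y[1],y[0])),3),"gap",round(o["finger_gap"],1),"q7",round(o["qpos"][6],2),"t",o["time"])
    for q in pts: q=np.array(q,float);print(q,"->",(r.inv().apply(q-p)/10).round(2));p=q
E
python3 - <<'E'
from meas import *;from go import plan
b=pickle.load(open("w3.pkl","rb"))
g=cv2.cvtColor(b["color"],cv2.COLOR_BGR2GRAY)
for t in (195,205):
  m=np.zeros_like(g);m[38:162,62:188]=(g[38:162,62:188]>t)*255
  m=cv2.morphologyEx(m,cv2.MORPH_OPEN,np.ones((3,3)))
  P=cv2.findNonZero(m)[:,0];print("square",*rect(ray(b,P,8)))
plan((473.7,106.1,120),(473.7,106.1,20))
E
```

```text
square [ 482.1 -309.2] [117.7 122.7] -1.441
square [ 482.2 -309.4] [117.4 122.3] -1.441
at [656.5 -68.4 385.3] tool-y yaw 1.149 gap 85.4 q7 1.27 t 3.5
[473.7 106.1 120. ] -> [23.82  8.43 26.53]
[473.7 106.1  20. ] -> [ 0.  0. 10.]
```

servo_tool --rows '[{"tx": 2.97,"ty": 1.05,"tz": 3.0,"ax": 0,"ay": 0,"az": 0,"claw": 0},{"tx": 2.97,"ty": 1.05,"tz": 3.0,"ax": 0,"ay": 0,"az": 0,"claw": 0},{"tx": 2.97,"ty": 1.05,"tz": 3.0,"ax": 0,"ay": 0,"az": 0,"claw": 0},{"tx": 2.97,"ty": 1.05,"tz": 3.0,"ax": 0,"ay": 0,"az": 0,"claw": 0},{"tx": 2.97,"ty": 1.05,"tz": 3.0,"ax": 0,"ay": 0,"az": 0,"claw": 0},{"tx": 2.97,"ty": 1.05,"tz": 3.0,"ax": 0,"ay": 0,"az": 0,"claw": 0},{"tx": 2.97,"ty": 1.05,"tz": 3.0,"ax": 0,"ay": 0,"az": 0,"claw": 0},{"tx": 2.97,"ty": 1.05,"tz": 3.0,"ax": 0,"ay": 0,"az": 0,"claw": 0}]'

```text
time: 4.3
ee_pos: [473.3, 106.2, 144.7]
eef_rot: [0.209, 0.978, 0.0, 0.0]
contact_force: [0.5, 1.8, -1.0]
finger_gap: 85.3
grip_force: 0.0
```

Run:
```python
from go import *
plan((473.7,106.1,120),(473.7,106.1,20))
```

```text
at [473.3 106.2 144.7] tool-y yaw 1.149 gap 85.3 q7 0.93 t 4.3
[473.7 106.1 120. ] -> [-0.04 -0.    2.47]
[473.7 106.1  20. ] -> [ 0.01 -0.01 10.  ]
```

servo_tool --rows '[{"tx": 0,"ty": 0,"tz": 3.0,"ax": 0,"ay": 0,"az": 0,"claw": 0},{"tx": 0,"ty": 0,"tz": 3.0,"ax": 0,"ay": 0,"az": 0,"claw": 0},{"tx": 0,"ty": 0,"tz": 2.5,"ax": 0,"ay": 0,"az": 0,"claw": 0},{"tx": 0,"ty": 0,"tz": 2.0,"ax": 0,"ay": 0,"az": 0,"claw": 0},{"tx": 0,"ty": 0,"tz": 1.0,"ax": 0,"ay": 0,"az": 0,"claw": 0},{"tx": 0,"ty": 0,"tz": 0.9,"ax": 0,"ay": 0,"az": 0,"claw": 0},{"tx": 0,"ty": 0,"tz": 0,"ax": 0,"ay": 0,"az": 0,"claw": 0},{"tx": 0,"ty": 0,"tz": 0,"ax": 0,"ay": 0,"az": 0,"claw": 80}]'

```text
time: 5.1
ee_pos: [474.5, 105.5, 21.8]
eef_rot: [0.209, 0.978, 0.0, 0.0]
contact_force: [0.5, 1.0, 0.4]
finger_gap: 73.5
grip_force: 0.0
```

servo_tool --rows '[{"tx": 0,"ty": 0,"tz": 0,"ax": 0,"ay": 0,"az": 0,"claw": 120},{"tx": 0,"ty": 0,"tz": 0,"ax": 0,"ay": 0,"az": 0,"claw": 140},{"tx": 0,"ty": 0,"tz": 0,"ax": 0,"ay": 0,"az": 0,"claw": 160},{"tx": 0,"ty": 0,"tz": 0,"ax": 0,"ay": 0,"az": 0,"claw": 180},{"tx": 0,"ty": 0,"tz": 0,"ax": 0,"ay": 0,"az": 0,"claw": 200},{"tx": 0,"ty": 0,"tz": 0,"ax": 0,"ay": 0,"az": 0,"claw": 255},{"tx": 0,"ty": 0,"tz": 0,"ax": 0,"ay": 0,"az": 0,"claw": 255},{"tx": 0,"ty": 0,"tz": 0,"ax": 0,"ay": 0,"az": 0,"claw": 255}]'

```text
time: 5.9
ee_pos: [474.5, 105.6, 22.1]
eef_rot: [0.209, 0.978, 0.0, 0.0]
contact_force: [-1.0, 0.6, 8.5]
finger_gap: 32.9
grip_force: 58.7
```

Run:
```python
from go import *
plan((473.7,106.1,120))
snap("wrist","w4");snap("side","d4")
plan((473.7,106.1,120),(622,266,140),(622,266,21))
w=cv2.imread("pics/w4.png");d=cv2.imread("pics/d4.png")[100:300,200:520]
cv2.imwrite("pics/v4.png",np.hstack([cv2.resize(w,(440,275)),cv2.resize(d,(360,275))]))
```

```text
at [474.5 105.6  22.1] tool-y yaw 1.149 gap 32.9 q7 0.98 t 5.9
[473.7 106.1 120. ] -> [ 0.08  0.02 -9.79]
at [474.5 105.7  22.1] tool-y yaw 1.149 gap 32.8 q7 0.98 t 6.0
[473.7 106.1 120. ] -> [ 0.08  0.02 -9.79]
[622. 266. 140.] -> [-6.99 20.66 -1.98]
[622. 266.  21.] -> [ 1.00e-02 -1.00e-02  1.19e+01]
```

View pics/v4.png

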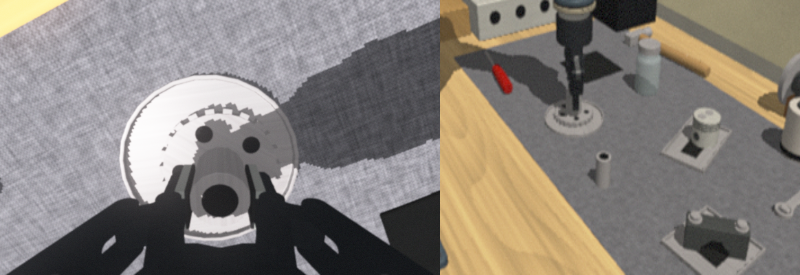

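The wrist and side views show both fingers holding the sprocket's hub (gap 32.9 mm, 59 N). Next: carry it to the pad.

servo_tool --rows '[{"tx": 0,"ty": 0,"tz": -1.0,"ax": 0,"ay": 0,"az": 0,"claw": 255},{"tx": 0,"ty": 0,"tz": -3.0,"ax": 0,"ay": 0,"az": 0,"claw": 255},{"tx": 0,"ty": 0,"tz": -4.0,"ax": 0,"ay": 0,"az": 0,"claw": 255},{"tx": 0,"ty": 0,"tz": -3.0,"ax": 0,"ay": 0,"az": 0,"claw": 255},{"tx": -0.5,"ty": 1.5,"tz": 0,"ax": 0,"ay": 0,"az": 0,"claw": 255},{"tx": -1.2,"ty": 3.5,"tz": 0,"ax": 0,"ay": 0,"az": 0,"claw": 255},{"tx": -1.2,"ty": 3.5,"tz": 0,"ax": 0,"ay": 0,"az": 0,"claw": 255},{"tx": -1.2,"ty": 3.5,"tz": 0,"ax": 0,"ay": 0,"az": 0,"claw": 255}]'

```text
time: 6.8
ee_pos: [561.2, 199.1, 132.2]
eef_rot: [0.209, 0.978, 0.0, 0.0]
contact_force: [0.2, 0.2, -2.7]
finger_gap: 32.7
grip_force: 60.1
```

servo_tool --rows '[{"tx": -1.2,"ty": 3.5,"tz": 0,"ax": 0,"ay": 0,"az": 0,"claw": 255},{"tx": -1.2,"ty": 3.5,"tz": 0,"ax": 0,"ay": 0,"az": 0,"claw": 255},{"tx": -0.4,"ty": 1.7,"tz": 0,"ax": 0,"ay": 0,"az": 0,"claw": 255},{"tx": 0,"ty": 0,"tz": 2.0,"ax": 0,"ay": 0,"az": 0,"claw": 255},{"tx": 0,"ty": 0,"tz": 3.0,"ax": 0,"ay": 0,"az": 0,"claw": 255},{"tx": 0,"ty": 0,"tz": 3.0,"ax": 0,"ay": 0,"az": 0,"claw": 255},{"tx": 0,"ty": 0,"tz": 1.5,"ax": 0,"ay": 0,"az": 0,"claw": 255},{"tx": 0,"ty": 0,"tz": 0,"ax": 0,"ay": 0,"az": 0,"claw": 255}]'

```text
time: 7.6
ee_pos: [620.2, 265.5, 34.4]
eef_rot: [0.209, 0.978, -0.001, -0.002]
contact_force: [-0.7, -0.0, -3.1]
finger_gap: 32.5
grip_force: 60.3
```

Run:
```python
from go import *
plan((622,266,23.1))
print(np.round(bot.observe()["contact_force"],1))
```

```text
at [620.2 265.5  34.4] tool-y yaw 1.149 gap 32.5 q7 0.79 t 7.6
[622.  266.   23.1] -> [-0.15  0.12  1.12]
[-0.7 -0.  -3.1]
```

servo_tool --rows '[{"tx": 0,"ty": 0,"tz": 0.4,"ax": 0,"ay": 0,"az": 0,"claw": 255},{"tx": 0,"ty": 0,"tz": 0.3,"ax": 0,"ay": 0,"az": 0,"claw": 255},{"tx": 0,"ty": 0,"tz": 0.2,"ax": 0,"ay": 0,"az": 0,"claw": 255},{"tx": 0,"ty": 0,"tz": 0.1,"ax": 0,"ay": 0,"az": 0,"claw": 255},{"tx": 0,"ty": 0,"tz": 0,"ax": 0,"ay": 0,"az": 0,"claw": 255},{"tx": 0,"ty": 0,"tz": 0,"ax": 0,"ay": 0,"az": 0,"claw": 255},{"tx": 0,"ty": 0,"tz": 0,"ax": 0,"ay": 0,"az": 0,"claw": 255},{"tx": 0,"ty": 0,"tz": 0,"ax": 0,"ay": 0,"az": 0,"claw": 255}]'

```text
time: 8.4
ee_pos: [621.9, 266.2, 26.4]
eef_rot: [0.209, 0.978, 0.0, 0.0]
contact_force: [-1.3, -0.7, -2.3]
finger_gap: 32.6
grip_force: 60.3
```

servo_tool --rows '[{"tx": 0,"ty": 0,"tz": 0.1,"ax": 0,"ay": 0,"az": 0,"claw": 255},{"tx": 0,"ty": 0,"tz": 0.1,"ax": 0,"ay": 0,"az": 0,"claw": 255},{"tx": 0,"ty": 0,"tz": 0.1,"ax": 0,"ay": 0,"az": 0,"claw": 255},{"tx": 0,"ty": 0,"tz": 0.05,"ax": 0,"ay": 0,"az": 0,"claw": 255},{"tx": 0,"ty": 0,"tz": 0,"ax": 0,"ay": 0,"az": 0,"claw": 255},{"tx": 0,"ty": 0,"tz": 0,"ax": 0,"ay": 0,"az": 0,"claw": 255},{"tx": 0,"ty": 0,"tz": 0,"ax": 0,"ay": 0,"az": 0,"claw": 255},{"tx": 0,"ty": 0,"tz": 0,"ax": 0,"ay": 0,"az": 0,"claw": 255}]'

```text
time: 9.2
ee_pos: [621.8, 266.1, 23.2]
eef_rot: [0.209, 0.978, 0.0, -0.0]
contact_force: [-2.5, -1.4, 5.1]
finger_gap: 32.3
grip_force: 61.0
```

Contact is felt (5 N up), so I'm releasing and rising.

servo_tool --rows '[{"tx": 0,"ty": 0,"tz": 0,"ax": 0,"ay": 0,"az": 0,"claw": 140},{"tx": 0,"ty": 0,"tz": 0,"ax": 0,"ay": 0,"az": 0,"claw": 100},{"tx": 0,"ty": 0,"tz": 0,"ax": 0,"ay": 0,"az": 0,"claw": 50},{"tx": 0,"ty": 0,"tz": 0,"ax": 0,"ay": 0,"az": 0,"claw": 0},{"tx": 0,"ty": 0,"tz": 0,"ax": 0,"ay": 0,"az": 0,"claw": 0},{"tx": 0,"ty": 0,"tz": -2.0,"ax": 0,"ay": 0,"az": 0,"claw": 0},{"tx": 0,"ty": 0,"tz": -4.0,"ax": 0,"ay": 0,"az": 0,"claw": 0},{"tx": 0,"ty": 0,"tz": -4.0,"ax": 0,"ay": 0,"az": 0,"claw": 0}]'

```text
time: 10.0
ee_pos: [621.3, 265.8, 123.2]
eef_rot: [0.209, 0.978, -0.001, -0.001]
contact_force: [1.6, 0.8, 0.5]
finger_gap: 84.9
grip_force: 0.0
```

servo_tool --rows '[{"tx": 0,"ty": 0,"tz": -4.0,"ax": 0,"ay": 0,"az": 0,"claw": 0},{"tx": 0,"ty": 0,"tz": -4.0,"ax": 0,"ay": 0,"az": 0,"claw": 0},{"tx": 0,"ty": 0,"tz": -2.0,"ax": 0,"ay": 0,"az": 0,"claw": 0},{"tx": 0,"ty": 0,"tz": 0,"ax": 0,"ay": 0,"az": 0,"claw": 0},{"tx": 0,"ty": 0,"tz": 0,"ax": 0,"ay": 0,"az": 0,"claw": 0},{"tx": 0,"ty": 0,"tz": 0,"ax": 0,"ay": 0,"az": 0,"claw": 0},{"tx": 0,"ty": 0,"tz": 0,"ax": 0,"ay": 0,"az": 0,"claw": 0},{"tx": 0,"ty": 0,"tz": 0,"ax": 0,"ay": 0,"az": 0,"claw": 0}]'

```text
time: 10.8
ee_pos: [621.5, 266.0, 221.7]
eef_rot: [0.209, 0.978, -0.001, -0.001]
contact_force: [-0.1, -0.3, 0.5]
finger_gap: 85.3
grip_force: 0.0
```

Run:
```python
from go import *
snap("wrist","w5")
plan((660.7,-104.8,160),(660.7,-104.8,14))
```

```text
at [621.6 266.  222. ] tool-y yaw 1.149 gap 85.1 q7 0.77 t 10.85
[ 660.7 -104.8  160. ] -> [-18.75 -32.23   6.22]
[ 660.7 -104.8   14. ] -> [-1.00e-02  2.00e-02  1.46e+01]
```

View pics/w5.png

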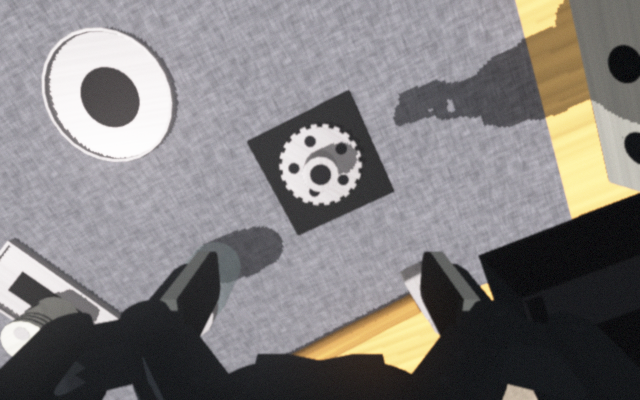

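The sprocket stands upright on the pad at (320,165), and the round tray is empty with its dark disc at (110,95). Next, the piston.

servo_tool --rows '[{"tx": -2.08,"ty": -3.58,"tz": 0,"ax": 0,"ay": 0,"az": 0,"claw": 0},{"tx": -2.08,"ty": -3.58,"tz": 0,"ax": 0,"ay": 0,"az": 0,"claw": 0},{"tx": -2.08,"ty": -3.58,"tz": 0,"ax": 0,"ay": 0,"az": 0,"claw": 0},{"tx": -2.08,"ty": -3.58,"tz": 0,"ax": 0,"ay": 0,"az": 0,"claw": 0},{"tx": -2.08,"ty": -3.58,"tz": 0,"ax": 0,"ay": 0,"az": 0,"claw": 0},{"tx": -2.08,"ty": -3.58,"tz": 0.5,"ax": 0,"ay": 0,"az": 0,"claw": 0},{"tx": -2.08,"ty": -3.58,"tz": 1.0,"ax": 0,"ay": 0,"az": 0,"claw": 0},{"tx": -2.08,"ty": -3.58,"tz": 1.5,"ax": 0,"ay": 0,"az": 0,"claw": 0}]'

```text
time: 11.65
ee_pos: [656.9, -65.0, 193.0]
eef_rot: [0.209, 0.978, 0.0, 0.001]
contact_force: [0.6, -0.3, 0.0]
finger_gap: 85.5
grip_force: 0.0
```

servo_tool --rows '[{"tx": -2.08,"ty": -3.58,"tz": 1.5,"ax": 0,"ay": 0,"az": 0,"claw": 0},{"tx": 0,"ty": 0,"tz": 3.0,"ax": 0,"ay": 0,"az": 0,"claw": 0},{"tx": 0,"ty": 0,"tz": 3.0,"ax": 0,"ay": 0,"az": 0,"claw": 0},{"tx": 0,"ty": 0,"tz": 2.0,"ax": 0,"ay": 0,"az": 0,"claw": 0},{"tx": 0,"ty": 0,"tz": 0,"ax": 0,"ay": 0,"az": 0,"claw": 0},{"tx": 0,"ty": 0,"tz": 0,"ax": 0,"ay": 0,"az": 0,"claw": 0},{"tx": 0,"ty": 0,"tz": 0,"ax": 0,"ay": 0,"az": 0,"claw": 0},{"tx": 0,"ty": 0,"tz": 0,"ax": 0,"ay": 0,"az": 0,"claw": 0}]'

```text
time: 12.45
ee_pos: [661.6, -104.5, 99.3]
eef_rot: [0.209, 0.978, 0.0, 0.001]
contact_force: [-0.3, 0.2, -0.1]
finger_gap: 85.2
grip_force: 0.0
```

Run:
```python
from meas import *;from go import *
plan((660.7,-104.8,14))
s=pickle.load(open("w5.pkl","rb"))
print("round",*circ(ray(s,blob(s,(25,10,190,180),200),8)))
print("disc",*circ(ray(s,blob(s,(70,55,150,135),0,90),3)))
u0,v0,u1,v1=300,150,345,195;g=cv2.resize(cv2.cvtColor(s["color"],6)[v0:v1,u0:u1],None,fx=4,fy=4,interpolation=cv2.INTER_CUBIC)
c=cv2.HoughCircles(g,cv2.HOUGH_GRADIENT,1,60,param1=120,param2=15,minRadius=36,maxRadius=80)
for q in c[0][:3]: p=[q[0]/4+u0,q[1]/4+v0];print("hub",np.round(p,1),q[2]/4,ray(s,p,54).round(1))
w=snap("wrist","w6");print(px(w,[[660.7,-104.8,51]]))
```

```text
at [ 661.6 -104.5   99.3] tool-y yaw 1.149 gap 85.2 q7 1.35 t 12.45
[ 660.7 -104.8   14. ] -> [ 0.09 -0.06  8.53]
round [470.   98.3] 129.8 [470.1 100.5] [123.6 130.7]
disc [469.5  98.6] 57.0 [469.5  98.8] [56.3 56.7]
hub [320.6 174.4] 10.125 [[619.9 266.7]]
[[319.70676109 220.40776086]]
```

View pics/w6.png

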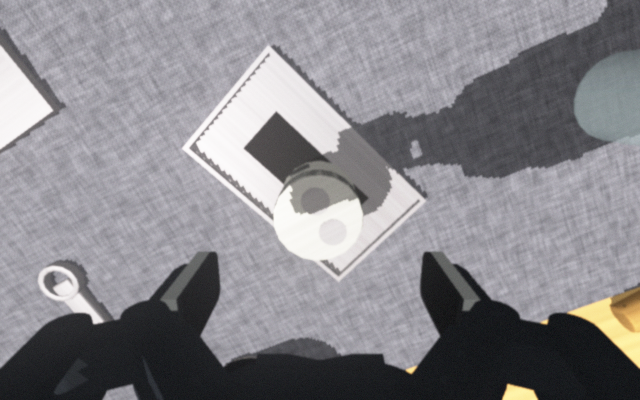

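The wrist view shows the piston top at about (318,217) against the predicted (320,220), centred between the open fingers. Next: descend and grip.

servo_tool --rows '[{"tx": 0.2,"ty": -0.1,"tz": 3.0,"ax": 0,"ay": 0,"az": 0,"claw": 0},{"tx": 0,"ty": 0,"tz": 2.5,"ax": 0,"ay": 0,"az": 0,"claw": 0},{"tx": 0,"ty": 0,"tz": 2.0,"ax": 0,"ay": 0,"az": 0,"claw": 0},{"tx": 0,"ty": 0,"tz": 1.0,"ax": 0,"ay": 0,"az": 0,"claw": 0},{"tx": 0,"ty": 0,"tz": 0,"ax": 0,"ay": 0,"az": 0,"claw": 0},{"tx": 0,"ty": 0,"tz": 0,"ax": 0,"ay": 0,"az": 0,"claw": 0},{"tx": 0,"ty": 0,"tz": 0,"ax": 0,"ay": 0,"az": 0,"claw": 40},{"tx": 0,"ty": 0,"tz": 0,"ax": 0,"ay": 0,"az": 0,"claw": 60}]'

```text
time: 13.3
ee_pos: [659.2, -104.6, 14.0]
eef_rot: [0.209, 0.978, 0.0, 0.001]
contact_force: [-0.6, -0.4, -0.0]
finger_gap: 65.1
grip_force: 0.0
```

servo_tool --rows '[{"tx": 0,"ty": 0,"tz": 0,"ax": 0,"ay": 0,"az": 0,"claw": 75},{"tx": 0,"ty": 0,"tz": 0,"ax": 0,"ay": 0,"az": 0,"claw": 90},{"tx": 0,"ty": 0,"tz": 0,"ax": 0,"ay": 0,"az": 0,"claw": 105},{"tx": 0,"ty": 0,"tz": 0,"ax": 0,"ay": 0,"az": 0,"claw": 120},{"tx": 0,"ty": 0,"tz": 0,"ax": 0,"ay": 0,"az": 0,"claw": 160},{"tx": 0,"ty": 0,"tz": 0,"ax": 0,"ay": 0,"az": 0,"claw": 255},{"tx": 0,"ty": 0,"tz": 0,"ax": 0,"ay": 0,"az": 0,"claw": 255},{"tx": 0,"ty": 0,"tz": 0,"ax": 0,"ay": 0,"az": 0,"claw": 255}]'

```text
time: 14.1
ee_pos: [658.8, -104.6, 13.5]
eef_rot: [0.209, 0.978, 0.0, 0.0]
contact_force: [-0.8, 0.3, 5.6]
finger_gap: 52.8
grip_force: 62.6
```

Run:
```python
from go import *
plan((661,-104.8,120),(469.5,98.6,120),(469.5,98.6,14))
```

```text
at [ 658.8 -104.6   13.5] tool-y yaw 1.149 gap 52.8 q7 1.37 t 14.1
[ 661.  -104.8  120. ] -> [ -0.22   0.07 -10.65]
[469.5  98.6 120. ] -> [ 2.580e+01  1.072e+01 -2.000e-02]
[469.5  98.6  14. ] -> [ 1.00e-02 -0.00e+00  1.06e+01]
```

servo_tool --rows '[{"tx": 0,"ty": 0,"tz": -1.0,"ax": 0,"ay": 0,"az": 0,"claw": 255},{"tx": 0,"ty": 0,"tz": -3.0,"ax": 0,"ay": 0,"az": 0,"claw": 255},{"tx": 0,"ty": 0,"tz": -4.0,"ax": 0,"ay": 0,"az": 0,"claw": 255},{"tx": 0.4,"ty": 0.2,"tz": -2.5,"ax": 0,"ay": 0,"az": 0,"claw": 255},{"tx": 2.0,"ty": 0.8,"tz": 0,"ax": 0,"ay": 0,"az": 0,"claw": 255},{"tx": 3.6,"ty": 1.5,"tz": 0,"ax": 0,"ay": 0,"az": 0,"claw": 255},{"tx": 3.6,"ty": 1.5,"tz": 0,"ax": 0,"ay": 0,"az": 0,"claw": 255},{"tx": 3.6,"ty": 1.5,"tz": 0,"ax": 0,"ay": 0,"az": 0,"claw": 255}]'

```text
time: 14.9
ee_pos: [559.4, 0.5, 118.3]
eef_rot: [0.21, 0.978, 0.0, 0.0]
contact_force: [0.9, 1.3, -1.7]
finger_gap: 52.6
grip_force: 63.3
```

servo_tool --rows '[{"tx": 3.6,"ty": 1.5,"tz": 0,"ax": 0,"ay": 0,"az": 0,"claw": 255},{"tx": 3.6,"ty": 1.5,"tz": 0,"ax": 0,"ay": 0,"az": 0,"claw": 255},{"tx": 3.2,"ty": 1.4,"tz": 0,"ax": 0,"ay": 0,"az": 0,"claw": 255},{"tx": 2.0,"ty": 0.9,"tz": 0,"ax": 0,"ay": 0,"az": 0,"claw": 255},{"tx": 0,"ty": 0,"tz": 3.0,"ax": 0,"ay": 0,"az": 0,"claw": 255},{"tx": 0,"ty": 0,"tz": 3.0,"ax": 0,"ay": 0,"az": 0,"claw": 255},{"tx": 0,"ty": 0,"tz": 2.0,"ax": 0,"ay": 0,"az": 0,"claw": 255},{"tx": 0,"ty": 0,"tz": 0,"ax": 0,"ay": 0,"az": 0,"claw": 255}]'

```text
time: 15.7
ee_pos: [467.8, 98.5, 36.2]
eef_rot: [0.209, 0.978, -0.001, -0.002]
contact_force: [-0.5, 0.5, -1.7]
finger_gap: 52.8
grip_force: 63.4
```

servo_tool --rows '[{"tx": 0,"ty": 0,"tz": 0,"ax": 0,"ay": 0,"az": 0,"claw": 255},{"tx": 0,"ty": 0,"tz": 0,"ax": 0,"ay": 0,"az": 0,"claw": 255},{"tx": 0,"ty": 0,"tz": 0,"ax": 0,"ay": 0,"az": 0,"claw": 255},{"tx": 0,"ty": 0,"tz": 0,"ax": 0,"ay": 0,"az": 0,"claw": 255},{"tx": 0,"ty": 0,"tz": 0,"ax": 0,"ay": 0,"az": 0,"claw": 255},{"tx": 0,"ty": 0,"tz": 0,"ax": 0,"ay": 0,"az": 0,"claw": 255},{"tx": 0,"ty": 0,"tz": 0,"ax": 0,"ay": 0,"az": 0,"claw": 255},{"tx": 0,"ty": 0,"tz": 0,"ax": 0,"ay": 0,"az": 0,"claw": 255}]'

```text
time: 16.5
ee_pos: [469.1, 98.8, 37.8]
eef_rot: [0.209, 0.978, -0.0, -0.0]
contact_force: [0.1, -0.1, -2.4]
finger_gap: 53.0
grip_force: 63.4
```

Run:
```python
from meas import *;from go import *
plan((469.5,98.6,13.5))
w=snap("wrist","w7");h=bot.observe()["ee_pos"][2]-13.5+51
u,v=px(w,[[469.5,98.6,h]])[0];print(u,v,h)
c=cv2.resize(w["color"][100:340,180:460],None,fx=2.2,fy=2.2);cv2.imwrite("pics/c7.png",c)
```

```text
at [469.1  98.8  37.8] tool-y yaw 1.149 gap 53.0 q7 1.03 t 16.5
[469.5  98.6  13.5] -> [-0.04 -0.    2.43]
321.4183009130676 308.79958509393117 75.26214735632664
```

View pics/c7.png

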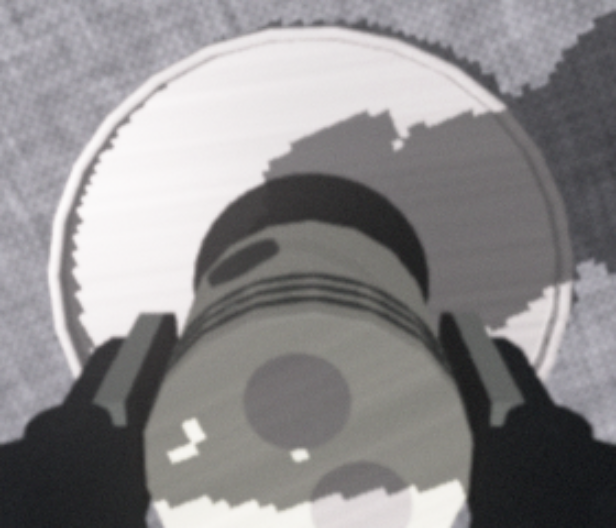

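The crop shows the piston held level over the round tray, its top centred near (320,309) full-frame against the predicted (321,309). Next: lower it gently.

servo_tool --rows '[{"tx": 0,"ty": 0,"tz": 0.8,"ax": 0,"ay": 0,"az": 0,"claw": 255},{"tx": 0,"ty": 0,"tz": 0.6,"ax": 0,"ay": 0,"az": 0,"claw": 255},{"tx": 0,"ty": 0,"tz": 0.4,"ax": 0,"ay": 0,"az": 0,"claw": 255},{"tx": 0,"ty": 0,"tz": 0.2,"ax": 0,"ay": 0,"az": 0,"claw": 255},{"tx": 0,"ty": 0,"tz": 0.1,"ax": 0,"ay": 0,"az": 0,"claw": 255},{"tx": 0,"ty": 0,"tz": 0.1,"ax": 0,"ay": 0,"az": 0,"claw": 255},{"tx": 0,"ty": 0,"tz": 0,"ax": 0,"ay": 0,"az": 0,"claw": 255},{"tx": 0,"ty": 0,"tz": 0,"ax": 0,"ay": 0,"az": 0,"claw": 255}]'

```text
time: 17.35
ee_pos: [469.2, 98.8, 15.9]
eef_rot: [0.209, 0.978, 0.0, 0.0]
contact_force: [0.3, -0.0, -1.3]
finger_gap: 53.0
grip_force: 63.4
```

servo_tool --rows '[{"tx": 0,"ty": 0,"tz": 0.1,"ax": 0,"ay": 0,"az": 0,"claw": 255},{"tx": 0,"ty": 0,"tz": 0,"ax": 0,"ay": 0,"az": 0,"claw": 255},{"tx": 0,"ty": 0,"tz": 0.1,"ax": 0,"ay": 0,"az": 0,"claw": 255},{"tx": 0,"ty": 0,"tz": 0,"ax": 0,"ay": 0,"az": 0,"claw": 255},{"tx": 0,"ty": 0,"tz": 0,"ax": 0,"ay": 0,"az": 0,"claw": 255},{"tx": 0,"ty": 0,"tz": 0,"ax": 0,"ay": 0,"az": 0,"claw": 255},{"tx": 0,"ty": 0,"tz": 0,"ax": 0,"ay": 0,"az": 0,"claw": 255},{"tx": 0,"ty": 0,"tz": 0,"ax": 0,"ay": 0,"az": 0,"claw": 255}]'

```text
time: 18.15
ee_pos: [469.2, 98.8, 13.8]
eef_rot: [0.209, 0.978, 0.0, 0.0]
contact_force: [-0.2, -0.3, -1.9]
finger_gap: 53.2
grip_force: 63.4
```

servo_tool --rows '[{"tx": 0,"ty": 0,"tz": 0.05,"ax": 0,"ay": 0,"az": 0,"claw": 255},{"tx": 0,"ty": 0,"tz": 0,"ax": 0,"ay": 0,"az": 0,"claw": 255},{"tx": 0,"ty": 0,"tz": 0.05,"ax": 0,"ay": 0,"az": 0,"claw": 255},{"tx": 0,"ty": 0,"tz": 0,"ax": 0,"ay": 0,"az": 0,"claw": 255},{"tx": 0,"ty": 0,"tz": 0,"ax": 0,"ay": 0,"az": 0,"claw": 255},{"tx": 0,"ty": 0,"tz": 0,"ax": 0,"ay": 0,"az": 0,"claw": 255},{"tx": 0,"ty": 0,"tz": 0,"ax": 0,"ay": 0,"az": 0,"claw": 255},{"tx": 0,"ty": 0,"tz": 0,"ax": 0,"ay": 0,"az": 0,"claw": 255}]'

```text
time: 18.95
ee_pos: [469.2, 98.8, 13.4]
eef_rot: [0.209, 0.978, 0.0, 0.0]
contact_force: [-1.5, 0.0, 10.2]
finger_gap: 52.7
grip_force: 64.8
```

Contact (10 N), so I'm releasing, lifting, and heading to the cap.

servo_tool --rows '[{"tx": 0,"ty": 0,"tz": 0,"ax": 0,"ay": 0,"az": 0,"claw": 80},{"tx": 0,"ty": 0,"tz": 0,"ax": 0,"ay": 0,"az": 0,"claw": 50},{"tx": 0,"ty": 0,"tz": 0,"ax": 0,"ay": 0,"az": 0,"claw": 0},{"tx": 0,"ty": 0,"tz": 0,"ax": 0,"ay": 0,"az": 0,"claw": 0},{"tx": 0,"ty": 0,"tz": -2.0,"ax": 0,"ay": 0,"az": 0,"claw": 0},{"tx": 0,"ty": 0,"tz": -4.0,"ax": 0,"ay": 0,"az": 0,"claw": 0},{"tx": 0,"ty": 0,"tz": -4.0,"ax": 0,"ay": 0,"az": 0,"claw": 0},{"tx": 0,"ty": 0,"tz": -4.0,"ax": 0,"ay": 0,"az": 0,"claw": 0}]'

```text
time: 19.75
ee_pos: [468.7, 98.6, 154.2]
eef_rot: [0.209, 0.978, -0.0, -0.0]
contact_force: [0.9, 1.1, 0.1]
finger_gap: 85.5
grip_force: 0.0
```

servo_tool --rows '[{"tx": -1.0,"ty": -2.0,"tz": -3.0,"ax": 0,"ay": 0,"az": 0,"claw": 0},{"tx": -1.7,"ty": -3.5,"tz": -1.0,"ax": 0,"ay": 0,"az": 0,"claw": 0},{"tx": -1.7,"ty": -3.5,"tz": 0,"ax": 0,"ay": 0,"az": 0,"claw": 0},{"tx": -1.7,"ty": -3.5,"tz": 0,"ax": 0,"ay": 0,"az": 0,"claw": 0},{"tx": -1.7,"ty": -3.5,"tz": 0,"ax": 0,"ay": 0,"az": 0,"claw": 0},{"tx": -1.7,"ty": -3.5,"tz": 0,"ax": 0,"ay": 0,"az": 0,"claw": 0},{"tx": -1.7,"ty": -3.5,"tz": 0,"ax": 0,"ay": 0,"az": 0,"claw": 0},{"tx": -1.7,"ty": -3.5,"tz": 0,"ax": 0,"ay": 0,"az": 0,"claw": 0}]'

```text
time: 20.55
ee_pos: [478.1, -197.3, 192.8]
eef_rot: [0.209, 0.978, 0.0, -0.0]
contact_force: [0.3, -1.3, -0.1]
finger_gap: 85.1
grip_force: 0.0
```

servo_tool --rows '[{"tx": -1.7,"ty": -3.5,"tz": 0,"ax": 0,"ay": 0,"az": 0,"claw": 0},{"tx": -1.7,"ty": -3.5,"tz": 0,"ax": 0,"ay": 0,"az": 0,"claw": 0},{"tx": -1.5,"ty": -2.5,"tz": 0,"ax": 0,"ay": 0,"az": 0,"claw": 0},{"tx": 0,"ty": 0,"tz": 0,"ax": 0,"ay": 0,"az": 0.13,"claw": 0},{"tx": 0,"ty": 0,"tz": 0,"ax": 0,"ay": 0,"az": 0.13,"claw": 0},{"tx": 0,"ty": 0,"tz": 0,"ax": 0,"ay": 0,"az": 0.12,"claw": 0},{"tx": 0,"ty": 0,"tz": 0,"ax": 0,"ay": 0,"az": 0,"claw": 0},{"tx": 0,"ty": 0,"tz": 0,"ax": 0,"ay": 0,"az": 0,"claw": 0}]'

```text
time: 21.35
ee_pos: [484.1, -302.3, 192.6]
eef_rot: [0.388, 0.921, -0.0, -0.0]
contact_force: [-0.4, -1.0, -0.4]
finger_gap: 85.2
grip_force: 0.0
```

Run:
```python
from meas import *;from go import *
plan((484,-303.2,100),(484,-303.2,15))
w=snap("wrist","w8");snap("scene","sc8")
print(px(w,[[484,-303.2,45],[508.1,-327.8,52],[459.9,-278.6,52]]).round())
```

```text
at [ 484.1 -302.3  192.6] tool-y yaw 0.773 gap 85.2 q7 1.47 t 21.35
[ 484.  -303.2  100. ] -> [-0.06 -0.07  9.26]
[ 484.  -303.2   15. ] -> [-0.   0.   8.5]
[[320. 182.]
 [320. 221.]
 [320. 143.]]
```

View pics/w8.png

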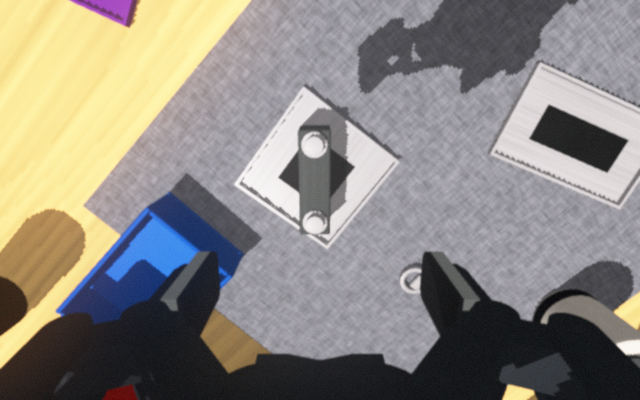

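The cap is upright in the frame, bolts at (314,145) and (314,221), about 5 px left of the prediction, so I'm shifting −0.5 cm in tool y and descending to grip.

servo_tool --rows '[{"tx": 0,"ty": -0.5,"tz": 2.0,"ax": 0,"ay": 0,"az": 0,"claw": 0},{"tx": 0,"ty": 0,"tz": 4.0,"ax": 0,"ay": 0,"az": 0,"claw": 0},{"tx": 0,"ty": 0,"tz": 4.0,"ax": 0,"ay": 0,"az": 0,"claw": 0},{"tx": 0,"ty": 0,"tz": 3.5,"ax": 0,"ay": 0,"az": 0,"claw": 0},{"tx": 0,"ty": 0,"tz": 2.5,"ax": 0,"ay": 0,"az": 0,"claw": 0},{"tx": 0,"ty": 0,"tz": 1.2,"ax": 0,"ay": 0,"az": 0,"claw": 0},{"tx": 0,"ty": 0,"tz": 0.5,"ax": 0,"ay": 0,"az": 0,"claw": 0},{"tx": 0,"ty": 0,"tz": 0,"ax": 0,"ay": 0,"az": 0,"claw": 60}]'

```text
time: 22.25
ee_pos: [480.7, -306.2, 16.1]
eef_rot: [0.39, 0.921, 0.0, 0.0]
contact_force: [0.4, -0.0, -0.2]
finger_gap: 73.3
grip_force: 0.0
```

servo_tool --rows '[{"tx": 0,"ty": 0,"tz": 0,"ax": 0,"ay": 0,"az": 0,"claw": 120},{"tx": 0,"ty": 0,"tz": 0,"ax": 0,"ay": 0,"az": 0,"claw": 140},{"tx": 0,"ty": 0,"tz": 0,"ax": 0,"ay": 0,"az": 0,"claw": 160},{"tx": 0,"ty": 0,"tz": 0,"ax": 0,"ay": 0,"az": 0,"claw": 180},{"tx": 0,"ty": 0,"tz": 0,"ax": 0,"ay": 0,"az": 0,"claw": 200},{"tx": 0,"ty": 0,"tz": 0,"ax": 0,"ay": 0,"az": 0,"claw": 255},{"tx": 0,"ty": 0,"tz": 0,"ax": 0,"ay": 0,"az": 0,"claw": 255},{"tx": 0,"ty": 0,"tz": 0,"ax": 0,"ay": 0,"az": 0,"claw": 255}]'

```text
time: 23.05
ee_pos: [481.1, -306.2, 16.8]
eef_rot: [0.39, 0.921, -0.0, 0.001]
contact_force: [-0.3, 0.6, 7.4]
finger_gap: 27.2
grip_force: 59.5
```

Run:
```python
from meas import *;from go import *
w=pickle.load(open("w8.pkl","rb"))
print("oblong",*rect(ray(w,blob(w,(480,50,640,215),205),8)))
print("strip",*rect(ray(w,blob(w,(520,95,638,180),0,90),3)))
plan((640.7,-106.6,15))
p=snap("wrist","w9")
s=pickle.load(open("sc8.pkl","rb"))
cv2.imwrite("pics/v9.png",np.hstack([p["color"][140:400,150:490],cv2.resize(s["color"][150:220,320:410],(334,260))]))
```

```text
oblong [ 636.9 -106.3] [142.2  80.1] 0.392
strip [ 640.4 -105.9] [88.5 33.6] 0.394
at [ 481.1 -306.2   16.8] tool-y yaw 0.769 gap 27.2 q7 1.58 t 23.05
[ 640.7 -106.6   15. ] -> [ 3.23 25.35  0.19]
```

View pics/v9.png

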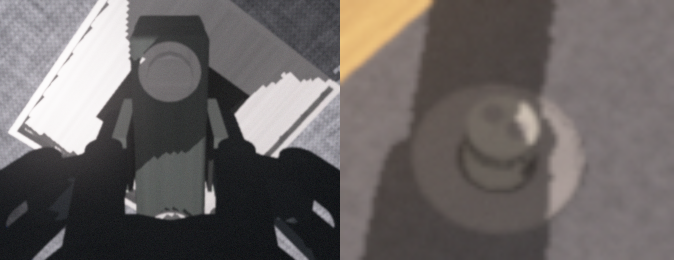

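The cap is gripped (27.2 mm, 60 N) and the scene crop shows the piston standing in the round tray. Next: lift, turn, and go to the oblong tray.

servo_tool --rows '[{"tx": 0,"ty": 0,"tz": -1.0,"ax": 0,"ay": 0,"az": 0,"claw": 255},{"tx": 0,"ty": 0,"tz": -3.0,"ax": 0,"ay": 0,"az": 0,"claw": 255},{"tx": 0,"ty": 0,"tz": -4.0,"ax": 0,"ay": 0,"az": 0,"claw": 255},{"tx": 0,"ty": 0,"tz": -3.0,"ax": 0,"ay": 0,"az": 0,"claw": 255},{"tx": 0,"ty": 0,"tz": 0,"ax": 0,"ay": 0,"az": -0.12,"claw": 255},{"tx": 0,"ty": 0,"tz": 0,"ax": 0,"ay": 0,"az": -0.12,"claw": 255},{"tx": 0,"ty": 0,"tz": 0,"ax": 0,"ay": 0,"az": -0.12,"claw": 255},{"tx": 0,"ty": 0,"tz": 0,"ax": 0,"ay": 0,"az": -0.12,"claw": 255}]'

```text
time: 23.9
ee_pos: [480.1, -305.7, 126.2]
eef_rot: [0.158, 0.987, -0.0, -0.0]
contact_force: [-0.9, 0.5, -5.3]
finger_gap: 26.9
grip_force: 60.1
```

servo_tool --rows '[{"tx": 0,"ty": 0,"tz": 0,"ax": 0,"ay": 0,"az": -0.12,"claw": 255},{"tx": 0,"ty": 0,"tz": 0,"ax": 0,"ay": 0,"az": -0.12,"claw": 255},{"tx": 0,"ty": 0,"tz": 0,"ax": 0,"ay": 0,"az": -0.12,"claw": 255},{"tx": 0,"ty": 0,"tz": 0,"ax": 0,"ay": 0,"az": -0.12,"claw": 255},{"tx": 0,"ty": 0,"tz": 0,"ax": 0,"ay": 0,"az": -0.12,"claw": 255},{"tx": 0,"ty": 0,"tz": 0,"ax": 0,"ay": 0,"az": -0.11,"claw": 255},{"tx": 0,"ty": 0,"tz": 0,"ax": 0,"ay": 0,"az": 0,"claw": 255},{"tx": 0,"ty": 0,"tz": 0,"ax": 0,"ay": 0,"az": 0,"claw": 255}]'

```text
time: 24.7
ee_pos: [480.2, -306.1, 126.0]
eef_rot: [-0.191, 0.982, 0.0, -0.0]
contact_force: [-0.0, -0.6, -4.9]
finger_gap: 27.0
grip_force: 60.1
```

Run:
```python
from go import *
plan((640.6,-106.3,126))
print(bot.observe()["qpos"])
```

```text
at [ 480.2 -306.1  126. ] tool-y yaw 1.955 gap 27.0 q7 2.44 t 24.7
[ 640.6 -106.3  126. ] -> [-2.237e+01  1.250e+01 -1.000e-02]
[ 4.85827558e-01  5.34875452e-01 -1.24877462e-03  1.85122581e+00
  1.17998354e-03  7.55895760e-01  2.43929401e+00]
```

servo_tool --rows '[{"tx": -2.0,"ty": 1.1,"tz": 0,"ax": 0,"ay": 0,"az": 0,"claw": 255},{"tx": -3.6,"ty": 2.0,"tz": 0,"ax": 0,"ay": 0,"az": 0,"claw": 255},{"tx": -3.6,"ty": 2.0,"tz": 0,"ax": 0,"ay": 0,"az": 0,"claw": 255},{"tx": -3.6,"ty": 2.0,"tz": 0,"ax": 0,"ay": 0,"az": 0,"claw": 255},{"tx": -3.6,"ty": 2.0,"tz": 0,"ax": 0,"ay": 0,"az": 0,"claw": 255},{"tx": -3.6,"ty": 2.0,"tz": 0,"ax": 0,"ay": 0,"az": 0,"claw": 255},{"tx": -2.4,"ty": 1.4,"tz": 0,"ax": 0,"ay": 0,"az": 0,"claw": 255},{"tx": 0,"ty": 0,"tz": 1.5,"ax": 0,"ay": 0,"az": 0,"claw": 255}]'

```text
time: 25.5
ee_pos: [644.7, -99.2, 112.2]
eef_rot: [-0.195, 0.981, 0.001, 0.003]
contact_force: [0.7, 1.0, -5.3]
finger_gap: 27.0
grip_force: 60.4
```

servo_tool --rows '[{"tx": 0,"ty": 0,"tz": 3.0,"ax": 0,"ay": 0,"az": 0,"claw": 255},{"tx": 0,"ty": 0,"tz": 2.5,"ax": 0,"ay": 0,"az": 0,"claw": 255},{"tx": 0,"ty": 0,"tz": 1.0,"ax": 0,"ay": 0,"az": 0,"claw": 255},{"tx": 0,"ty": 0,"tz": 0,"ax": 0,"ay": 0,"az": 0,"claw": 255},{"tx": 0,"ty": 0,"tz": 0,"ax": 0,"ay": 0,"az": 0,"claw": 255},{"tx": 0,"ty": 0,"tz": 0,"ax": 0,"ay": 0,"az": 0,"claw": 255},{"tx": 0,"ty": 0,"tz": 0,"ax": 0,"ay": 0,"az": 0,"claw": 255},{"tx": 0,"ty": 0,"tz": 0,"ax": 0,"ay": 0,"az": 0,"claw": 255}]'

```text
time: 26.3
ee_pos: [641.0, -105.6, 46.7]
eef_rot: [-0.193, 0.981, -0.0, 0.001]
contact_force: [0.0, -0.6, -4.7]
finger_gap: 27.0
grip_force: 60.0
```

Run:
```python
from go import *
plan((640.6,-106.3,16.8))
snap("wrist","w10")
```

```text
at [ 641.  -105.6   46.7] tool-y yaw 1.959 gap 27.0 q7 2.06 t 26.3
[ 640.6 -106.3   16.8] -> [ 0.07 -0.04  2.99]
```

View pics/w10.png

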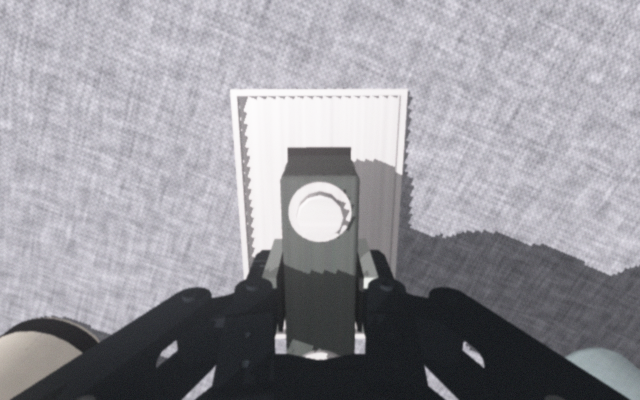

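The cap is parallel to the tray and centred (cap columns 281–357, tray 231–408). Next: lower it.

servo_tool --rows '[{"tx": 0.07,"ty": 0,"tz": 1.0,"ax": 0,"ay": 0,"az": 0,"claw": 255},{"tx": 0,"ty": 0,"tz": 0.8,"ax": 0,"ay": 0,"az": 0,"claw": 255},{"tx": 0,"ty": 0,"tz": 0.5,"ax": 0,"ay": 0,"az": 0,"claw": 255},{"tx": 0,"ty": 0,"tz": 0.3,"ax": 0,"ay": 0,"az": 0,"claw": 255},{"tx": 0,"ty": 0,"tz": 0.1,"ax": 0,"ay": 0,"az": 0,"claw": 255},{"tx": 0,"ty": 0,"tz": 0.1,"ax": 0,"ay": 0,"az": 0,"claw": 255},{"tx": 0,"ty": 0,"tz": 0,"ax": 0,"ay": 0,"az": 0,"claw": 255},{"tx": 0,"ty": 0,"tz": 0,"ax": 0,"ay": 0,"az": 0,"claw": 255}]'

```text
time: 27.15
ee_pos: [640.1, -105.8, 18.0]
eef_rot: [-0.193, 0.981, -0.0, 0.0]
contact_force: [-0.0, -0.2, -5.2]
finger_gap: 27.2
grip_force: 60.3
```

servo_tool --rows '[{"tx": 0,"ty": 0,"tz": 0.1,"ax": 0,"ay": 0,"az": 0,"claw": 255},{"tx": 0,"ty": 0,"tz": 0,"ax": 0,"ay": 0,"az": 0,"claw": 255},{"tx": 0,"ty": 0,"tz": 0.05,"ax": 0,"ay": 0,"az": 0,"claw": 255},{"tx": 0,"ty": 0,"tz": 0,"ax": 0,"ay": 0,"az": 0,"claw": 255},{"tx": 0,"ty": 0,"tz": 0,"ax": 0,"ay": 0,"az": 0,"claw": 255},{"tx": 0,"ty": 0,"tz": 0,"ax": 0,"ay": 0,"az": 0,"claw": 255},{"tx": 0,"ty": 0,"tz": 0,"ax": 0,"ay": 0,"az": 0,"claw": 255},{"tx": 0,"ty": 0,"tz": 0,"ax": 0,"ay": 0,"az": 0,"claw": 255}]'

```text
time: 27.95
ee_pos: [640.1, -105.9, 16.9]
eef_rot: [-0.193, 0.981, -0.0, 0.0]
contact_force: [-2.8, -0.0, 6.5]
finger_gap: 27.1
grip_force: 61.4
```

Contact, so I'm releasing, lifting, and turning back.

servo_tool --rows '[{"tx": 0,"ty": 0,"tz": 0,"ax": 0,"ay": 0,"az": 0,"claw": 150},{"tx": 0,"ty": 0,"tz": 0,"ax": 0,"ay": 0,"az": 0,"claw": 100},{"tx": 0,"ty": 0,"tz": 0,"ax": 0,"ay": 0,"az": 0,"claw": 50},{"tx": 0,"ty": 0,"tz": 0,"ax": 0,"ay": 0,"az": 0,"claw": 0},{"tx": 0,"ty": 0,"tz": 0,"ax": 0,"ay": 0,"az": 0,"claw": 0},{"tx": 0,"ty": 0,"tz": -2.0,"ax": 0,"ay": 0,"az": 0,"claw": 0},{"tx": 0,"ty": 0,"tz": -4.0,"ax": 0,"ay": 0,"az": 0,"claw": 0},{"tx": 0,"ty": 0,"tz": -4.0,"ax": 0,"ay": 0,"az": 0,"claw": 0}]'

```text
time: 28.75
ee_pos: [639.3, -105.7, 116.8]
eef_rot: [-0.193, 0.981, 0.0, -0.001]
contact_force: [0.7, 0.2, 0.4]
finger_gap: 85.4
grip_force: 0.0
```

servo_tool --rows '[{"tx": 0,"ty": 0,"tz": -4.0,"ax": 0,"ay": 0,"az": 0.1,"claw": 0},{"tx": 0,"ty": 0,"tz": -4.0,"ax": 0,"ay": 0,"az": 0.12,"claw": 0},{"tx": 0,"ty": 0,"tz": -3.0,"ax": 0,"ay": 0,"az": 0.12,"claw": 0},{"tx": 0,"ty": 0,"tz": -1.0,"ax": 0,"ay": 0,"az": 0.12,"claw": 0},{"tx": 0,"ty": 0,"tz": 0,"ax": 0,"ay": 0,"az": 0.12,"claw": 0},{"tx": 0,"ty": 0,"tz": 0,"ax": 0,"ay": 0,"az": 0.12,"claw": 0},{"tx": 0,"ty": 0,"tz": 0,"ax": 0,"ay": 0,"az": 0.11,"claw": 0},{"tx": 0,"ty": 0,"tz": 0,"ax": 0,"ay": 0,"az": 0,"claw": 0}]'

```text
time: 29.55
ee_pos: [639.9, -105.5, 236.2]
eef_rot: [0.21, 0.978, -0.0, -0.0]
contact_force: [0.3, 0.8, 0.2]
finger_gap: 85.3
grip_force: 0.0
```

Run:
```python
from meas import *;from go import *
w=snap("wrist","w11")
plan((620.5,266.5,225),(620.5,266.5,23))
```

```text
at [ 639.9 -105.6  236.2] tool-y yaw 1.151 gap 85.3 q7 1.37 t 29.6
[620.5 266.5 225. ] -> [16.92 33.2   1.11]
[620.5 266.5  23. ] -> [-0.00e+00  1.00e-02  2.02e+01]
```

View pics/w11.png

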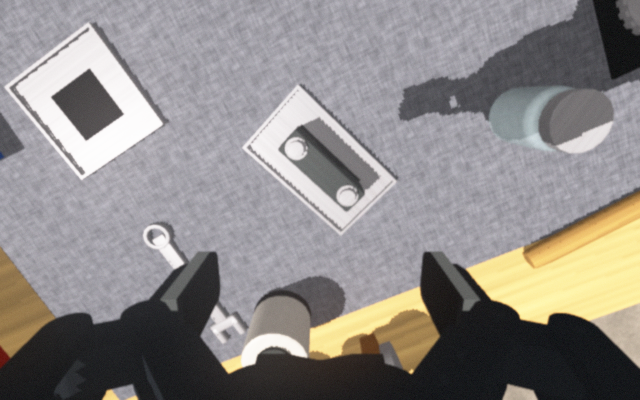

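The cap stands in the oblong tray with bolts at (296,148) and (347,195), the square tray is empty at (86,102), and the jar is upright. I'll measure these, then go to the sprocket.

Run:
```python
from meas import *
s=pickle.load(open("w11.pkl","rb"))
print("square",*rect(ray(s,blob(s,(2,15,170,185),200),8)))
print("mark",*rect(ray(s,blob(s,(45,60,130,145),0,90),3)))
print("oblong",*rect(ray(s,blob(s,(235,75,405,240),200,k=9),8)))
B=ray(s,[(296,148),(347,195)],52);print("cap",B.mean(0).round(1),np.arctan2(*(B[1]-B[0])[::-1]).round(3),np.linalg.norm(B[1]-B[0]).round(1))
```

```text
square [ 481.8 -306.6] [117.  117.3] -1.442
mark [ 481.5 -306.4] [52. 52.] 0.134
oblong [ 640.2 -106.4] [149.9  90.2] 0.394
cap [ 640.3 -104. ] 0.394 68.5
```

servo_tool --rows '[{"tx": 1.0,"ty": 2.0,"tz": 0,"ax": 0,"ay": 0,"az": 0,"claw": 0},{"tx": 1.9,"ty": 3.7,"tz": 0,"ax": 0,"ay": 0,"az": 0,"claw": 0},{"tx": 1.9,"ty": 3.7,"tz": 0,"ax": 0,"ay": 0,"az": 0,"claw": 0},{"tx": 1.9,"ty": 3.7,"tz": 0,"ax": 0,"ay": 0,"az": 0,"claw": 0},{"tx": 1.9,"ty": 3.7,"tz": 0,"ax": 0,"ay": 0,"az": 0,"claw": 0},{"tx": 1.9,"ty": 3.7,"tz": 0,"ax": 0,"ay": 0,"az": 0,"claw": 0},{"tx": 1.9,"ty": 3.7,"tz": 0,"ax": 0,"ay": 0,"az": 0,"claw": 0},{"tx": 1.9,"ty": 3.7,"tz": 0,"ax": 0,"ay": 0,"az": 0,"claw": 0}]'

```text
time: 30.4
ee_pos: [623.4, 208.9, 236.4]
eef_rot: [0.208, 0.978, 0.0, 0.0]
contact_force: [0.4, -0.1, 0.5]
finger_gap: 85.4
grip_force: 0.0
```

servo_tool --rows '[{"tx": 1.9,"ty": 3.7,"tz": 0,"ax": 0,"ay": 0,"az": 0,"claw": 0},{"tx": 0.7,"ty": 1.6,"tz": 2.0,"ax": 0,"ay": 0,"az": 0,"claw": 0},{"tx": 0,"ty": 0,"tz": 4.0,"ax": 0,"ay": 0,"az": 0,"claw": 0},{"tx": 0,"ty": 0,"tz": 4.0,"ax": 0,"ay": 0,"az": 0,"claw": 0},{"tx": 0,"ty": 0,"tz": 2.0,"ax": 0,"ay": 0,"az": 0,"claw": 0},{"tx": 0,"ty": 0,"tz": 0,"ax": 0,"ay": 0,"az": 0,"claw": 0},{"tx": 0,"ty": 0,"tz": 0,"ax": 0,"ay": 0,"az": 0,"claw": 0},{"tx": 0,"ty": 0,"tz": 0,"ax": 0,"ay": 0,"az": 0,"claw": 0}]'

```text
time: 31.2
ee_pos: [622.8, 266.5, 118.1]
eef_rot: [0.209, 0.978, 0.001, 0.001]
contact_force: [-0.2, 0.3, 0.1]
finger_gap: 85.3
grip_force: 0.0
```

Run:
```python
from meas import *;from go import *
plan((620.5,266.5,23.5))
w=snap("wrist","w12");P=px(w,[[620.5,266.5,54]])[0];print(P)
u,v=P.astype(int);g=cv2.cvtColor(w["color"],6)[v-30:v+30,u-40:u+40]
c=cv2.HoughCircles(cv2.resize(g,None,fx=4,fy=4,interpolation=2),cv2.HOUGH_GRADIENT,1,100,param1=120,param2=15,minRadius=48,maxRadius=140)
for q in c[0][:3]: p=[q[0]/4+u-40,q[1]/4+v-30];print(np.round(p,1),q[2]/4,ray(w,p,54).round(1))
```

```text
at [622.8 266.5 118.1] tool-y yaw 1.15 gap 85.3 q7 0.82 t 31.2
[620.5 266.5  23.5] -> [ 0.23 -0.12  9.46]
[318.95032922 209.57472003]
[318.4 208.6] 15.15 [[619.8 266.4]]
```

The cap is within about 2 mm of centre with its yaw exact. The hub is confirmed at (619.8, 266.4). Next: descend and grip.

servo_tool --rows '[{"tx": 0.25,"ty": -0.1,"tz": 2.5,"ax": 0,"ay": 0,"az": 0,"claw": 0},{"tx": 0,"ty": 0,"tz": 3.0,"ax": 0,"ay": 0,"az": 0,"claw": 0},{"tx": 0,"ty": 0,"tz": 2.0,"ax": 0,"ay": 0,"az": 0,"claw": 0},{"tx": 0,"ty": 0,"tz": 1.2,"ax": 0,"ay": 0,"az": 0,"claw": 0},{"tx": 0,"ty": 0,"tz": 0.7,"ax": 0,"ay": 0,"az": 0,"claw": 0},{"tx": 0,"ty": 0,"tz": 0,"ax": 0,"ay": 0,"az": 0,"claw": 0},{"tx": 0,"ty": 0,"tz": 0,"ax": 0,"ay": 0,"az": 0,"claw": 0},{"tx": 0,"ty": 0,"tz": 0,"ax": 0,"ay": 0,"az": 0,"claw": 80}]'

```text
time: 32.05
ee_pos: [619.7, 266.7, 23.5]
eef_rot: [0.209, 0.978, 0.001, 0.001]
contact_force: [-0.1, 0.2, 0.9]
finger_gap: 73.2
grip_force: 0.0
```

servo_tool --rows '[{"tx": 0,"ty": 0,"tz": 0,"ax": 0,"ay": 0,"az": 0,"claw": 120},{"tx": 0,"ty": 0,"tz": 0,"ax": 0,"ay": 0,"az": 0,"claw": 140},{"tx": 0,"ty": 0,"tz": 0,"ax": 0,"ay": 0,"az": 0,"claw": 160},{"tx": 0,"ty": 0,"tz": 0,"ax": 0,"ay": 0,"az": 0,"claw": 180},{"tx": 0,"ty": 0,"tz": 0,"ax": 0,"ay": 0,"az": 0,"claw": 200},{"tx": 0,"ty": 0,"tz": 0,"ax": 0,"ay": 0,"az": 0,"claw": 255},{"tx": 0,"ty": 0,"tz": 0,"ax": 0,"ay": 0,"az": 0,"claw": 255},{"tx": 0,"ty": 0,"tz": 0,"ax": 0,"ay": 0,"az": 0,"claw": 255}]'

```text
time: 32.85
ee_pos: [619.2, 266.5, 22.9]
eef_rot: [0.209, 0.978, 0.0, 0.0]
contact_force: [-1.9, -0.6, 5.0]
finger_gap: 32.6
grip_force: 59.0
```

Run:
```python
from go import *
z=bot.observe()["ee_pos"][2]
plan((620,266.4,210),(481.6,-306.5,210),(481.6,-306.5,z-1))
```

```text
at [619.2 266.5  22.9] tool-y yaw 1.149 gap 32.6 q7 0.84 t 32.85
[620.  266.4 210. ] -> [ -0.08   0.03 -18.71]
[ 481.6 -306.5  210. ] -> [-1.083e+01 -5.794e+01 -3.000e-02]
[ 481.6        -306.5          21.92832205] -> [ 1.000e-02 -1.000e-02  1.881e+01]
```

servo_tool --rows '[{"tx": 0,"ty": 0,"tz": -1.0,"ax": 0,"ay": 0,"az": 0,"claw": 255},{"tx": 0,"ty": 0,"tz": -3.0,"ax": 0,"ay": 0,"az": 0,"claw": 255},{"tx": 0,"ty": 0,"tz": -4.0,"ax": 0,"ay": 0,"az": 0,"claw": 255},{"tx": 0,"ty": 0,"tz": -4.0,"ax": 0,"ay": 0,"az": 0,"claw": 255},{"tx": 0,"ty": 0,"tz": -2.0,"ax": 0,"ay": 0,"az": 0,"claw": 255},{"tx": -0.4,"ty": -2.0,"tz": 0,"ax": 0,"ay": 0,"az": 0,"claw": 255},{"tx": -0.65,"ty": -3.5,"tz": 0,"ax": 0,"ay": 0,"az": 0,"claw": 255},{"tx": -0.8,"ty": -4.0,"tz": 0,"ax": 0,"ay": 0,"az": 0,"claw": 255}]'

```text
time: 33.65
ee_pos: [596.3, 172.4, 162.5]
eef_rot: [0.208, 0.978, 0.0, -0.0]
contact_force: [1.2, -1.1, -2.6]
finger_gap: 32.5
grip_force: 60.1
```

servo_tool --rows '[{"tx": -0.8,"ty": -4.2,"tz": 0,"ax": 0,"ay": 0,"az": 0,"claw": 255},{"tx": -0.8,"ty": -4.2,"tz": 0,"ax": 0,"ay": 0,"az": 0,"claw": 255},{"tx": -0.8,"ty": -4.2,"tz": 0,"ax": 0,"ay": 0,"az": 0,"claw": 255},{"tx": -0.8,"ty": -4.2,"tz": 0,"ax": 0,"ay": 0,"az": 0,"claw": 255},{"tx": -0.8,"ty": -4.2,"tz": 0,"ax": 0,"ay": 0,"az": 0,"claw": 255},{"tx": -0.8,"ty": -4.2,"tz": 0,"ax": 0,"ay": 0,"az": 0,"claw": 255},{"tx": -0.8,"ty": -4.2,"tz": 0,"ax": 0,"ay": 0,"az": 0,"claw": 255},{"tx": -0.8,"ty": -4.2,"tz": 0,"ax": 0,"ay": 0,"az": 0,"claw": 255}]'

```text
time: 34.45
ee_pos: [517.0, -162.1, 162.7]
eef_rot: [0.209, 0.978, 0.0, 0.0]
contact_force: [1.0, -0.0, -0.9]
finger_gap: 32.6
grip_force: 60.1
```

servo_tool --rows '[{"tx": -0.8,"ty": -4.2,"tz": 0,"ax": 0,"ay": 0,"az": 0,"claw": 255},{"tx": -0.8,"ty": -4.2,"tz": 0,"ax": 0,"ay": 0,"az": 0,"claw": 255},{"tx": -0.6,"ty": -4.0,"tz": 0,"ax": 0,"ay": 0,"az": 0,"claw": 255},{"tx": -0.4,"ty": -2.4,"tz": 0,"ax": 0,"ay": 0,"az": 0,"claw": 255},{"tx": 0,"ty": 0,"tz": 3.0,"ax": 0,"ay": 0,"az": 0,"claw": 255},{"tx": 0,"ty": 0,"tz": 4.0,"ax": 0,"ay": 0,"az": 0,"claw": 255},{"tx": 0,"ty": 0,"tz": 3.0,"ax": 0,"ay": 0,"az": 0,"claw": 255},{"tx": 0,"ty": 0,"tz": 1.5,"ax": 0,"ay": 0,"az": 0,"claw": 255}]'

```text
time: 35.25
ee_pos: [479.5, -305.5, 45.0]
eef_rot: [0.209, 0.978, 0.001, -0.002]
contact_force: [-0.2, 0.0, -1.8]
finger_gap: 32.3
grip_force: 60.1
```

servo_tool --rows '[{"tx": 0,"ty": 0,"tz": 0,"ax": 0,"ay": 0,"az": 0,"claw": 255},{"tx": 0,"ty": 0,"tz": 0,"ax": 0,"ay": 0,"az": 0,"claw": 255},{"tx": 0,"ty": 0,"tz": 0,"ax": 0,"ay": 0,"az": 0,"claw": 255},{"tx": 0,"ty": 0,"tz": 0,"ax": 0,"ay": 0,"az": 0,"claw": 255},{"tx": 0,"ty": 0,"tz": 0,"ax": 0,"ay": 0,"az": 0,"claw": 255},{"tx": 0,"ty": 0,"tz": 0,"ax": 0,"ay": 0,"az": 0,"claw": 255},{"tx": 0,"ty": 0,"tz": 0,"ax": 0,"ay": 0,"az": 0,"claw": 255},{"tx": 0,"ty": 0,"tz": 0,"ax": 0,"ay": 0,"az": 0,"claw": 255}]'

```text
time: 36.05
ee_pos: [480.9, -306.2, 47.4]
eef_rot: [0.209, 0.978, -0.0, 0.0]
contact_force: [0.5, -0.7, -2.4]
finger_gap: 32.6
grip_force: 60.1
```

Run:
```python
from go import *
plan((481.6,-306.5,22))
```

```text
at [ 480.9 -306.2   47.4] tool-y yaw 1.149 gap 32.6 q7 1.82 t 36.05
[ 481.6 -306.5   22. ] -> [-0.07  0.    2.54]
```

servo_tool --rows '[{"tx": -0.05,"ty": 0,"tz": 0.8,"ax": 0,"ay": 0,"az": 0,"claw": 255},{"tx": 0,"ty": 0,"tz": 0.6,"ax": 0,"ay": 0,"az": 0,"claw": 255},{"tx": 0,"ty": 0,"tz": 0.4,"ax": 0,"ay": 0,"az": 0,"claw": 255},{"tx": 0,"ty": 0,"tz": 0.3,"ax": 0,"ay": 0,"az": 0,"claw": 255},{"tx": 0,"ty": 0,"tz": 0.2,"ax": 0,"ay": 0,"az": 0,"claw": 255},{"tx": 0,"ty": 0,"tz": 0.1,"ax": 0,"ay": 0,"az": 0,"claw": 255},{"tx": 0,"ty": 0,"tz": 0,"ax": 0,"ay": 0,"az": 0,"claw": 255},{"tx": 0,"ty": 0,"tz": 0,"ax": 0,"ay": 0,"az": 0,"claw": 255}]'

```text
time: 36.85
ee_pos: [481.5, -306.5, 23.4]
eef_rot: [0.209, 0.978, -0.0, 0.0]
contact_force: [-0.5, -0.1, -2.4]
finger_gap: 33.1
grip_force: 60.1
```

servo_tool --rows '[{"tx": 0,"ty": 0,"tz": 0.1,"ax": 0,"ay": 0,"az": 0,"claw": 255},{"tx": 0,"ty": 0,"tz": 0,"ax": 0,"ay": 0,"az": 0,"claw": 255},{"tx": 0,"ty": 0,"tz": 0.05,"ax": 0,"ay": 0,"az": 0,"claw": 255},{"tx": 0,"ty": 0,"tz": 0,"ax": 0,"ay": 0,"az": 0,"claw": 255},{"tx": 0,"ty": 0,"tz": 0,"ax": 0,"ay": 0,"az": 0,"claw": 255},{"tx": 0,"ty": 0,"tz": 0,"ax": 0,"ay": 0,"az": 0,"claw": 255},{"tx": 0,"ty": 0,"tz": 0,"ax": 0,"ay": 0,"az": 0,"claw": 255},{"tx": 0,"ty": 0,"tz": 0,"ax": 0,"ay": 0,"az": 0,"claw": 255}]'

```text
time: 37.65
ee_pos: [481.4, -306.5, 21.9]
eef_rot: [0.209, 0.978, -0.0, 0.0]
contact_force: [-0.0, 0.7, 0.3]
finger_gap: 32.3
grip_force: 60.4
```

Contact is just beginning; a hair lower, then release and lift.

servo_tool --rows '[{"tx": 0,"ty": 0,"tz": 0.05,"ax": 0,"ay": 0,"az": 0,"claw": 255},{"tx": 0,"ty": 0,"tz": 0,"ax": 0,"ay": 0,"az": 0,"claw": 255},{"tx": 0,"ty": 0,"tz": 0,"ax": 0,"ay": 0,"az": 0,"claw": 255},{"tx": 0,"ty": 0,"tz": 0,"ax": 0,"ay": 0,"az": 0,"claw": 140},{"tx": 0,"ty": 0,"tz": 0,"ax": 0,"ay": 0,"az": 0,"claw": 100},{"tx": 0,"ty": 0,"tz": 0,"ax": 0,"ay": 0,"az": 0,"claw": 50},{"tx": 0,"ty": 0,"tz": 0,"ax": 0,"ay": 0,"az": 0,"claw": 0},{"tx": 0,"ty": 0,"tz": 0,"ax": 0,"ay": 0,"az": 0,"claw": 0}]'

```text
time: 38.45
ee_pos: [481.4, -306.5, 21.2]
eef_rot: [0.209, 0.978, -0.0, -0.0]
contact_force: [0.2, 0.7, 0.4]
finger_gap: 85.4
grip_force: 0.0
```

servo_tool --rows '[{"tx": 0,"ty": 0,"tz": -2.0,"ax": 0,"ay": 0,"az": 0,"claw": 0},{"tx": 0,"ty": 0,"tz": -4.0,"ax": 0,"ay": 0,"az": 0,"claw": 0},{"tx": 0,"ty": 0,"tz": -4.0,"ax": 0,"ay": 0,"az": 0,"claw": 0},{"tx": 0,"ty": 0,"tz": -4.0,"ax": 0,"ay": 0,"az": 0,"claw": 0},{"tx": 0,"ty": 0,"tz": -4.0,"ax": 0,"ay": 0,"az": 0,"claw": 0},{"tx": 0,"ty": 0,"tz": -4.0,"ax": 0,"ay": 0,"az": 0,"claw": 0},{"tx": 0,"ty": 0,"tz": -2.0,"ax": 0,"ay": 0,"az": 0,"claw": 0},{"tx": 0,"ty": 0,"tz": 0,"ax": 0,"ay": 0,"az": 0,"claw": 0}]'

```text
time: 39.25
ee_pos: [482.5, -307.3, 264.6]
eef_rot: [0.209, 0.978, -0.001, 0.003]
contact_force: [0.1, -0.4, 0.0]
finger_gap: 85.6
grip_force: 0.0
```

servo_tool --rows '[{"tx": 0,"ty": 2.0,"tz": -1.5,"ax": 0,"ay": 0,"az": 0,"claw": 0},{"tx": 0,"ty": 3.5,"tz": -2.0,"ax": 0,"ay": 0,"az": 0,"claw": 0},{"tx": 0,"ty": 3.5,"tz": -2.0,"ax": 0,"ay": 0,"az": 0,"claw": 0},{"tx": 0,"ty": 3.5,"tz": -2.0,"ax": 0,"ay": 0,"az": 0,"claw": 0},{"tx": 0,"ty": 3.0,"tz": -1.5,"ax": 0,"ay": 0,"az": 0,"claw": 0},{"tx": 0,"ty": 0,"tz": 0,"ax": 0,"ay": 0,"az": 0,"claw": 0},{"tx": 0,"ty": 0,"tz": 0,"ax": 0,"ay": 0,"az": 0,"claw": 0},{"tx": 0,"ty": 0,"tz": 0,"ax": 0,"ay": 0,"az": 0,"claw": 0}]'

```text
time: 40.05
ee_pos: [544.0, -166.1, 350.2]
eef_rot: [0.21, 0.978, -0.0, -0.001]
contact_force: [0.2, 0.4, -0.6]
finger_gap: 85.5
grip_force: 0.0
```

Run:
```python
from go import *
w=snap("wrist","w13");s=snap("scene","sc13");plan()
print(px(w,[[481.6,-306.5,53],[469.5,98.6,51],[640.5,-106.3,45]]).round(1))
cv2.imwrite("pics/v13.png",np.vstack([cv2.resize(w["color"][:260],(640,260)),cv2.resize(s["color"][150:330,200:480],(498,320)).copy() if 0 else cv2.copyMakeBorder(cv2.resize(s["color"][150:330,200:480],(498,320)),0,0,0,142,0)]))
```

```text
at [ 544.  -166.3  350.5] tool-y yaw 1.147 gap 85.3 q7 1.44 t 40.15
[[202.  154.2]
 [503.    1.9]
 [389.1 199. ]]
```

View pics/v13.png

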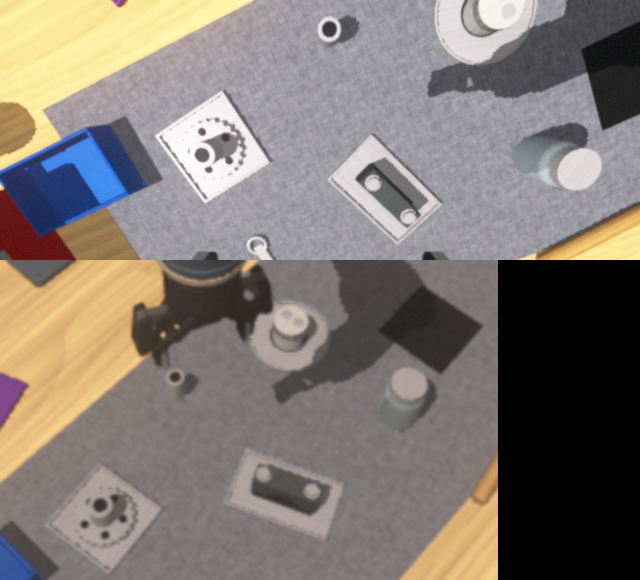

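All three parts stand in their own trays, with the hub at (204,154) against the predicted (202,154) and the jar upright. The piston is cut off at the frame's top edge, so I'll shift once to check its centring.

servo_tool --rows '[{"tx": 1.5,"ty": 2.0,"tz": 0,"ax": 0,"ay": 0,"az": 0,"claw": 0},{"tx": 2.5,"ty": 3.5,"tz": 0,"ax": 0,"ay": 0,"az": 0,"claw": 0},{"tx": 2.5,"ty": 3.5,"tz": 0,"ax": 0,"ay": 0,"az": 0,"claw": 0},{"tx": 2.5,"ty": 3.5,"tz": 0,"ax": 0,"ay": 0,"az": 0,"claw": 0},{"tx": 1.0,"ty": 1.5,"tz": 0,"ax": 0,"ay": 0,"az": 0,"claw": 0},{"tx": 0,"ty": 0,"tz": 0,"ax": 0,"ay": 0,"az": 0,"claw": 0},{"tx": 0,"ty": 0,"tz": 0,"ax": 0,"ay": 0,"az": 0,"claw": 0},{"tx": 0,"ty": 0,"tz": 0,"ax": 0,"ay": 0,"az": 0,"claw": 0}]'

```text
time: 40.95
ee_pos: [511.0, 1.8, 351.1]
eef_rot: [0.211, 0.978, -0.0, -0.0]
contact_force: [-0.6, -0.7, 0.4]
finger_gap: 85.2
grip_force: 0.0
```

Run:
```python
from meas import *
def hough(w,X,r0,r1,n):
    P=px(w,[X])[0];u,v=P.astype(int);u0=max(u-35,0);v0=max(v-35,0);g=cv2.cvtColor(w["color"],6)[v0:v+35,u0:u+35]
    c=cv2.HoughCircles(cv2.resize(g,None,fx=4,fy=4,interpolation=2),cv2.HOUGH_GRADIENT,1,200,param1=120,param2=12,minRadius=r0*4,maxRadius=r1*4)
    for q in c[0][:1]: p=[q[0]/4+u0,q[1]/4+v0];print(n,P.round(1),np.round(p,1),q[2]/4,ray(w,p,X[2]).round(1),"want",X[:2])
w=snap("wrist","w14");P=px(w,[[469.5,98.6,8]])[0].astype(int);print(P)
hough(w,(469.5,98.6,51),16,30,"piston")
hough(pickle.load(open("w13.pkl","rb")),(481.6,-306.5,53),8,14,"hub")
u,v=P;print("round",*circ(ray(w,blob(w,(max(u-75,0),max(v-75,0),u+75,v+75),200,k=9),8)))
cv2.imwrite("pics/c14.png",cv2.resize(w["color"][max(v-75,0):v+75,max(u-75,0):u+75],None,fx=3,fy=3))
```

```text
[372  91]
piston [377.9  90.7] [377.9  90.4] 21.45 [[469.2  98.8]] want (469.5, 98.6)
hub [202.  154.2] [201.4 155.4] 13.3 [[ 482.6 -307.9]] want (481.6, -306.5)
round [467.8 100.1] 124.5 [468.1 100.4] [121.1 123.5]
```

View pics/c14.png

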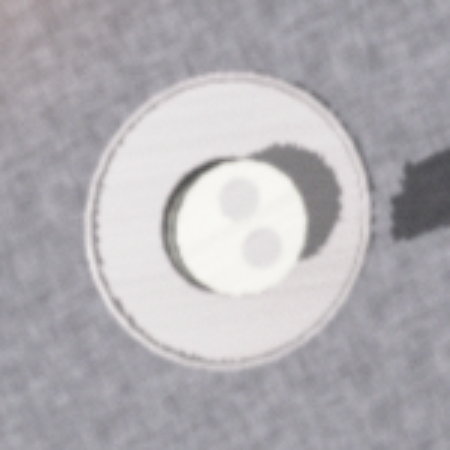

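The crop shows the piston upright and covering the tray's dark disc. Its centre measures (469.2, 98.8) against the target (469.5, 98.6). Everything is in place and the arm is clear, so I'm handing in.

```bash
python3 -c "
from workcell import bot
print(bot.hand_in())"
```

```text
the job is handed in; nothing more can be done
None
```

The job is handed in at about 41 s of the 112 s allowed: the piston (round tray), sprocket (square tray) and bearing cap (lengthwise in the oblong tray) all stand upright within about 3 mm of centre by my measurements, the jar is still upright, and no verdict was returned.

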